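Set a board guide's gap with a feeler blade

ROBOT

A 6-joint arm with a two-finger parallel gripper is mounted at the origin on the work surface. World frame = base frame: x ahead of the robot, y to its left, z up, the work surface at z = 0. Lengths are in mm, angles in degrees, forces in N, time in s.
With the tool pointing down it reaches from about 350 to 850 mm from the base axis. Payload 8.1 kg.
Tool frame: the origin (TCP) lies between the finger pads; the fingertips stand 8 mm ahead of it and the grasp point (between the pads) lies 11 mm behind it (r.tip_extent is the distance from the TCP to the fingertips, in mm); z points along the fingers, y is the direction in which the jaws open and shut (so a half turn about z gives the same grasp; the last joint's range is limited). The gripper opens to 85 mm and grips with 20 to 120 N. Pads are 22 mm wide; open, the fingers measure 114 mm over their backs; the gripper's body (76 mm by 85 mm) begins 54 mm behind the grasp point. The pads swing forward as they close: fully open they stand 13 mm farther back than shut.
Start: joints at [-81.899, 7.471, 85.268, -0, 87.261, -4.893], TCP at [134.937, -584.634, 239.292] pointing down, gripper open.
Joint ranges: [-169.43, 169.43], [-51.17, 129.36], [1.28, 143.12], [-76.62, 256.62], [0, 156.53], [-152.29, 152.29]. Speed limits (degrees/s): [136.94, 136.94, 159.86, 180, 180, 180].

INTERFACE

Orientations are given as [roll, pitch, yaw] about the fixed x, y, z axes, in that order (R = Rz(yaw) Ry(pitch) Rx(roll)).
In Python, from bench import sensors, viewer, hand_in, r gives the robot as it stands. The module is installed in compiled form; this text tells all that it offers.
- The arm moves only by the tool move_arm, never from a script. Its argument "rows" is a list that holds one entry, the list of rows, each a list of 6 numbers: the shift along the tool's x, y, z in m, then the turn, a rotation vector about the tool's x, y, z in degrees. In form: [[[tx, ty, tz, rx, ry, rz], ...]]. A call has 1 to 20 rows; each row is the pose to reach, as a shift and turn from the pose commanded when the call began, along the tool's axes at that moment; what a row does not reach only later rows make up. A row lasts 1/10 s, in which the tool goes at most 50 mm and 8.59 degrees, less where a joint would pass 70% of its speed; a pose out of reach is approached as far as the arm can. A call with a gripper value outside its range is refused whole. "grip" is the opening, from 0 (shut) to 1 (fully open), set as the call begins (left out, the last holds). The fingers move at their own pace and stop on an object; "newtons" is the grip in N (left out, the last holds). Time passes only in rows, so rows that repeat a pose let the fingers close. It gives the time, the measured TCP pose, the force and the opening at its end, in the units of the state.
- sensors.sense(): the state, without advancing time (a new reading comes with each control period).
- viewer.snapshot(name): name is "scene" or "top"; returns a dict with "color" (400x640x3 uint8, red, green, blue), "camera_matrix" (3x3 intrinsics, pixels), "R" (3x3) and "t" (3): a world point X has camera coordinates R X + t. Camera axes: x right, y down, z forward; pixel columns grow to the right and rows downward; lengths in mm; the calibration is good to about 2 mm. A picture is of the moment at which its call begins. There is no depth.
- hand_in(): hands the job in, once; it reports no verdict.
The state is a dict: "time": time; "joint_pos": joint angles; "qd": joint speeds; "joint_efforts": joint torques, N m; "tool_pos": TCP position; "tcp_rot": TCP orientation; "ft_force": force on the tool from outside, world axes, zero at the start; "wrist_torque": the same for the moment, N m; "finger_gap": finger opening in mm.
Only numpy, scipy, OpenCV 4.12 (cv2) and the standard library are available. Lean on these libraries where they do the work, as an engineer would, in place of code of your own. Each camera call takes 0.05 s, during which the arm holds its last target.

TASK

Set the gap of the board guide with the thin feeler blade (the one with the flat rectangular grip): stand the blade on the floor of the gap and let it go, then slide the rail up to it until it is lightly nipped against the sprung strip (about 6 N, never squeezed hard) and let the rail go. Then feel the drag: draw the blade straight up about 15 mm and leave it hanging there upright in the gap, held by the drag alone. Leave everything else on the bench where it is.

Things in the scene. Friction and masses are not known exactly. Their poses are not given: they have to be found in the camera images.
- fixture: the board guide, screwed to the bench: dark steel base plate 80 (x) x 255 (y) x 12 mm, a grey housing block near its +y end and a sliding rail. Origin: underside of the plate, which spans y -170 to +85 mm, x -40 to +40; z up. The rail slides along this y. The gap between rail and sprung strip lies near x = y = 0, open above; its floor is the plate's top, 12 mm above the bench
- strip_zone (a point): middle of the zone where the face of the sprung steel strip may stand: at x 0, y +17.5 mm, 33 mm up, in the guide's frame. The strip, on the housing's side of the gap, is 56 mm wide (x), 13 to 54 mm above the bench, its face towards -y. Where it rests is set anew each time and not measured: y +13 to +22 mm. Pressed to +y it gives 1 mm per 5 N, at most 4 mm, and springs back
- rail: the sliding rail: an aluminium upright 56 mm wide, 10 mm thick, to 54 mm above the bench, facing the strip, on a carriage with a black tab. Origin: on its face at the gap, middle of the lower edge, 12 mm above the bench; axes as the guide's. Starts 12 to 25 mm from the strip; +y closes the gap. Steady sliding friction about 10 N: it stays where left, also against the strip
- rail_tab (a point): middle of the top of the rail's upright black tab, 75 mm above the bench and 98 mm to -y of the rail's face. The tab is 14 mm thick (guide's y), 30 mm wide (x), free over its top 48 mm: grip it from above across the 14 mm. The gap is right when, with the rail let go, it squeezes the blade with 2.5 to 10 N, best 6 N (strip pressed in 1.2 mm); over 15 N spoils the blade
- blade: the thin feeler blade: steel, 5 mm thick (its y), 28 mm wide (its x), with a black flat rectangular grip 14 mm thick (y), 30 mm wide (x), 36 mm tall, from 58 to 94 mm above the foot. Origin: middle of the foot, z up to the grip. About 90 g, loose. Starts upright in one of the stand's slots, foot 8 mm above the bench; in the guide its thickness goes along the guide's y
- thick_blade: the other feeler blade, not to be used: 8 mm thick, with a round black grip of 30 mm diameter, same length; stands in the other slot and stays there
- stand: the pale wooden block that holds both blades, fixed, 55 x 130 x 30 mm; origin at the middle of its underside. Its two slots (31 x 10 mm plus 1 mm, 22 mm deep, long side along the stand's x) lie at y = -33 and +33 mm
- meter: bystander: black hand meter, 150 x 75 x 38 mm, lying flat
- module: bystander: plug-in module, steel box 113 x 40 x 104 mm with an aluminium front
- driver: bystander: a screwdriver lying flat
- spool: bystander: grey spool, 54 mm diameter, 40 mm tall
- tray: bystander: black parts tray 100 x 140 x 35 mm
- collar: bystander: steel collar, 32 mm diameter, 14 mm tall
Mind the look-alikes: they are no part of the job. What is shaped like the blade but blue or green is not meant.

How it is judged:
By the outcome, as a careful person would: the job done as asked, in the order asked, and still so for the second after the job is handed in, with the robot touching nothing.
It also fails if it takes over 72 s, if anything falls off the work surface, if the arm or the gripper's body presses on something with over 40 N, if the wrist force passes 120 N, or if a joint passes its speed limit or range.

## Working session

There is one attempt and no reset: what is moved stays moved. The work goes in short steps, Python scripts to look and compute and a tool call to move; the robot and the scene stay as the last step left them, time stands still between calls to the robot, and variables do not carry over. Pictures are saved under pics/ and viewed, and the job is handed in when it is done.

Besides the shell and the picture viewer there is one more tool, called after ">>>" as name([rows], argument=value, ...), one row to a line, values as JSON. move_arm: Moves the arm, as the interface text tells. Its arguments: {"type":"object","properties":{"rows":{"type":"array","items":{"type":"array","items":{"type":"array","items":{"type":"number"}}}},"grip":{"type":"number"},"newtons":{"type":"number"}},"required":["rows"]}

```bash
mkdir -p pics; python3 - <<'E'
from bench import sensors, viewer
import cv2, numpy as np, pickle
s=sensors.sense(); print(s)
for n in("scene","top"):
    d=viewer.snapshot(n); cv2.imwrite(f"pics/{n}0.png",d["color"][:,:,::-1]); pickle.dump(d,open(f"{n}0.pkl","wb"))
    print(n,d["camera_matrix"].tolist(),np.round(d["R"],3).tolist(),d["t"], -d["R"].T@d["t"])
E
```

```text
{'time': 0.0, 'joint_pos': array([-8.18981779e+01,  7.51552835e+00,  8.53314958e+01, -8.20204834e-04,
        8.72609615e+01, -4.89404019e+00]), 'qd': array([-0.01753858,  0.03296968, -0.02752085,  0.0063085 , -0.08042272,
       -0.14160786]), 'joint_efforts': array([ 8.20535824e-04, -5.69390631e+01, -5.00555491e+01, -7.38470499e-05,
        1.48700445e-02,  9.73774448e-07]), 'tool_pos': array([ 134.85757909, -584.08503808,  238.21879262]), 'tcp_rot': array([-1.79892338e+02, -8.39640042e-03,  1.29958944e+01]), 'ft_force': array([-0.1547503 ,  0.64904203,  0.1669189 ]), 'wrist_torque': array([ 0.02511606, -0.03801689, -0.00652126]), 'finger_gap': 85.6547375388207}
scene [[419.7502709105004, 0.0, 323.2182423480671], [0.0, 419.7502709105004, 196.71619347142945], [0.0, 0.0, 1.0]] [[0.067, 0.998, 0.009], [0.623, -0.035, -0.781], [-0.779, 0.058, -0.624]] [ -85.01611083 -300.4922501  1478.95242154] [1345.50160208  -11.45613318  688.70733442]
top [[411.3012552636225, 0.0, 322.3194168462105], [0.0, 411.3012552636225, 202.51269875337235], [0.0, 0.0, 1.0]] [[-0.002, -1.0, 0.009], [-0.984, 0.001, -0.18], [0.18, -0.009, -0.984]] [ 34.44967022 540.86024837 977.7625738 ] [ 355.96834786   42.79301736 1058.86332062]
```

View pics/scene0.png

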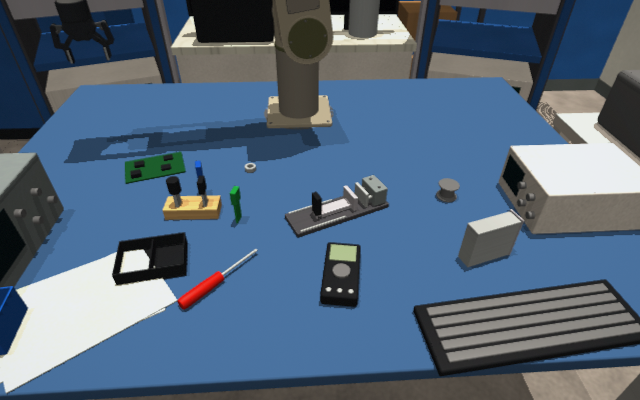

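View pics/top0.png

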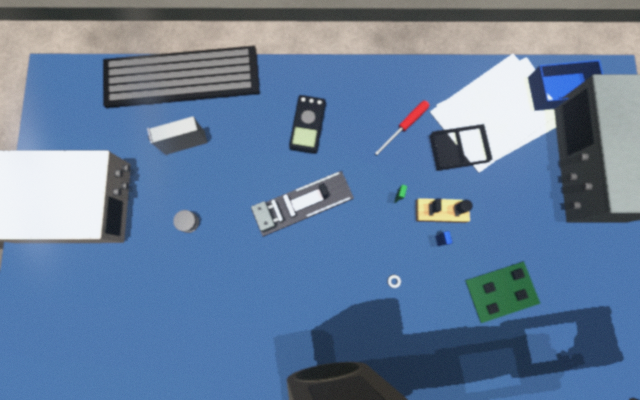

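```bash
cat > h.py <<'E'
import numpy as np, cv2, pickle
def load(n): return pickle.load(open(n,"rb"))
def back(d,u,v,z):
    K=d["camera_matrix"];R=np.array(d["R"]);t=np.array(d["t"])
    c=-R.T@t; w=R.T@np.linalg.solve(K,[u,v,1.]); return c+w*(z-c[2])/w[2]
def proj(d,X):
    X=np.atleast_2d(X); c=X@np.array(d["R"]).T+d["t"]; p=c@np.array(d["camera_matrix"]).T; return p[:,:2]/p[:,2:]
def crop(d,u0,v0,w,h,f,name):
    im=d["color"][v0:v0+h,u0:u0+w,::-1]; cv2.imwrite(name,cv2.resize(im,None,fx=f,fy=f,interpolation=cv2.INTER_CUBIC))
E
python3 - <<'E'
from h import *
s=load("scene0.pkl");t=load("top0.pkl")
a=[]
for d,(u,v) in((s,(270,165)),(s,(145,150)),(t,(240,160)),(t,(390,165))):
    im=d["color"][v:v+80,u:u+120,::-1]; a.append(cv2.resize(im,(400*1,267),interpolation=cv2.INTER_CUBIC))
cv2.imwrite("pics/c0.png",np.vstack([np.hstack(a[:2]),np.hstack(a[2:])]))
E
```

```text
(no output)
```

View pics/c0.png

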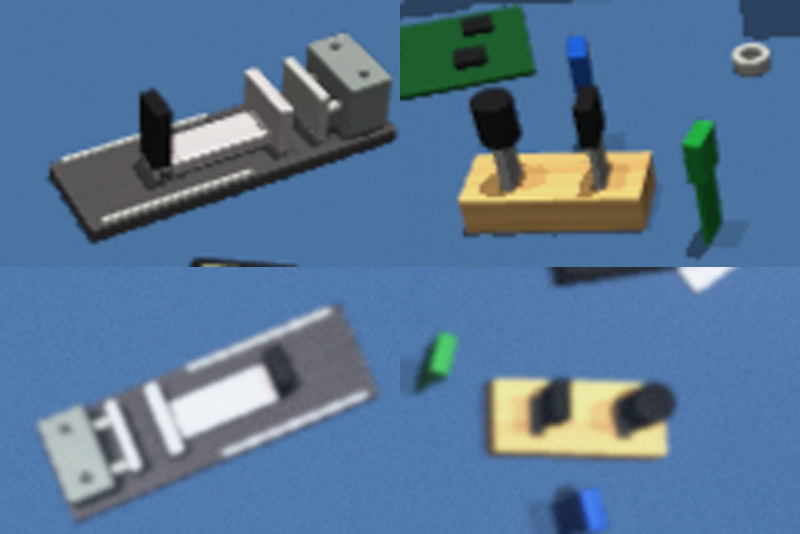

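```bash
cat > fit.py <<'E'
from h import *
from scipy.optimize import least_squares
s=load("scene0.pkl");t=load("top0.pkl")
def T(p,L):
    x,y,a=p; c,q=np.cos(a),np.sin(a); L=np.atleast_2d(L).astype(float)
    return np.c_[x+c*L[:,0]-q*L[:,1], y+q*L[:,0]+c*L[:,1], L[:,2]]
def fit(obs,p0):
    f=lambda p: np.concatenate([(proj(d,T(p,L))-uv).ravel() for d,L,uv in obs])
    r=least_squares(f,p0); return r.x,r.fun.reshape(-1,2)
if __name__=="__main__":
    g=[(s,[40,-170,12],(297.9,234.6)),(s,[-40,-170,12],(285,216)),(s,[40,85,12],(388.5,203.5)),
       (t,[-40,85,12],(263.4,235.9)),(t,[-40,-170,12],(353.4,197.8)),(t,[40,-170,12],(340.5,172))]
    p,r=fit(g,[550,50,0.4]); print("guide",p[:2],np.degrees(p[2]),np.round(r,1).tolist())
    S=lambda u,v:(145+u/3.333,150+v/3.333); Tt=lambda u,v:(390+u/3.333,165+(v-267)/3.333)
    # stand
    st=[(s,[27.5,-65,30],S(459-400,199)),(s,[27.5,65,30],S(643-400,204)),(s,[-27.5,65,30],S(653-400,152)),(s,[-27.5,-65,30],S(476-400,153)),
        (t,[27.5,65,30],Tt(492-400,380)),(t,[27.5,-65,30],Tt(667-400,380)),(t,[-27.5,-65,30],Tt(667-400,455)),(t,[-27.5,65,30],Tt(492-400,453))]
    q,r=fit(st,[500,-250,0.]); print("stand",q[:2],np.degrees(q[2]),np.round(r,1).tolist())
    pickle.dump((p,q),open("poses.pkl","wb"))
    k=7
    for d,nm,(u0,v0,w,h) in((s,"s",(280,170,114,70)),(t,"t",(245,165,114,75))):
        im=cv2.resize(d["color"][v0:v0+h,u0:u0+w,::-1],None,fx=k,fy=k,interpolation=cv2.INTER_CUBIC).copy()
        def poly(L,c):
            uv=((proj(d,T(p,L))-[u0,v0]+.5)*k); cv2.polylines(im,[np.round(uv).astype(int)],True,c,1,cv2.LINE_AA)
        poly([[-40,-170,12],[40,-170,12],[40,85,12],[-40,85,12]],(0,255,255))
        poly([[-40,-170,0],[40,-170,0],[40,85,0],[-40,85,0]],(0,128,255))
        for y in(13,22): poly([[-28,y,54],[28,y,54]],(0,0,255))
        cv2.imwrite(f"pics/g_{nm}.png",im)
    k=9
    for d,nm,(u0,v0,w,h) in((s,"s",(155,155,85,65)),(t,"t",(405,190,85,60))):
        im=cv2.resize(d["color"][v0:v0+h,u0:u0+w,::-1],None,fx=k,fy=k,interpolation=cv2.INTER_CUBIC).copy()
        def poly(L,c):
            uv=((proj(d,T(q,L))-[u0,v0]+.5)*k); cv2.polylines(im,[np.round(uv).astype(int)],True,c,1,cv2.LINE_AA)
        poly([[-27.5,-65,30],[27.5,-65,30],[27.5,65,30],[-27.5,65,30]],(0,0,255))
        poly([[-15,26,102],[15,26,102],[15,40,102],[-15,40,102]],(0,255,255))
        poly([[-15,26,66],[15,26,66],[15,40,66],[-15,40,66]],(0,255,0))
        cv2.imwrite(f"pics/st_{nm}.png",im)
E
python3 fit.py
```

```text
guide [530.93775679 123.52212345] 23.445322769224155 [[0.0, -0.7], [-0.6, -2.2], [0.7, -0.9], [-0.8, 0.4], [0.4, -0.7], [0.7, -2.3]]
stand [ 526.07084706 -274.45857883] -1.55034210963037 [[-0.3, 0.2], [-1.0, -2.3], [-0.6, -0.8], [0.3, -0.2], [0.1, -0.7], [-1.5, 0.6], [-0.7, -0.5], [0.5, -1.2]]
```

View pics/g_s.png

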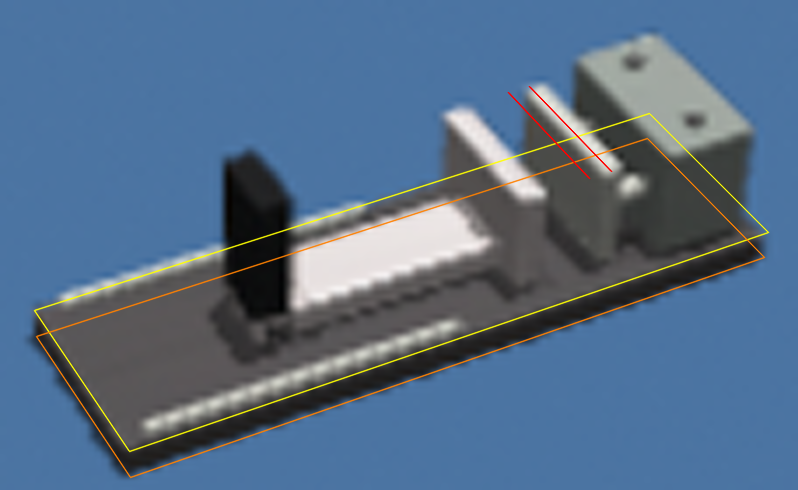

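View pics/g_t.png

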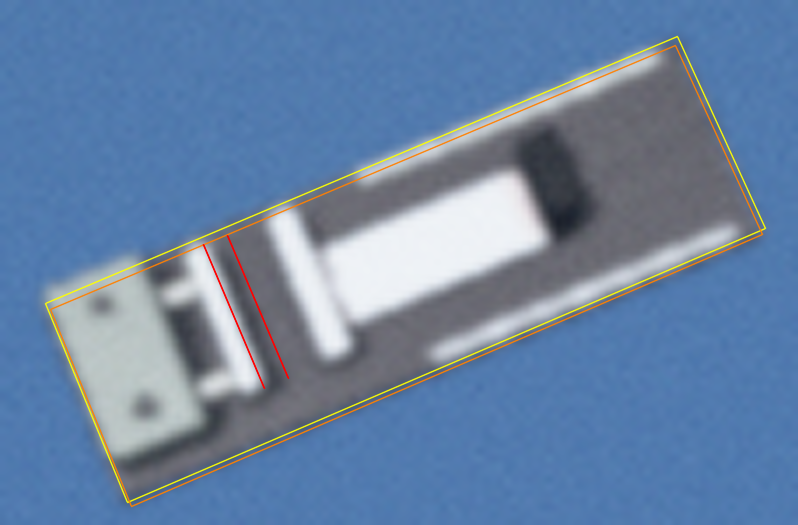

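View pics/st_s.png

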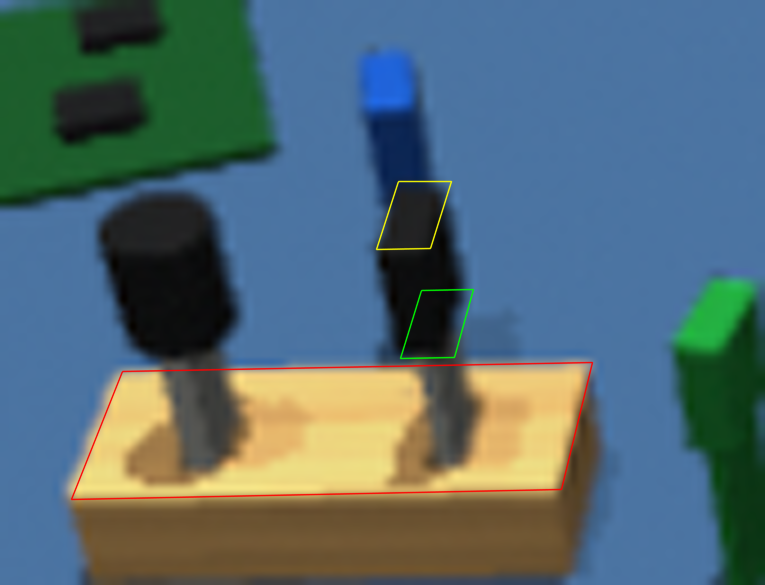

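View pics/st_t.png

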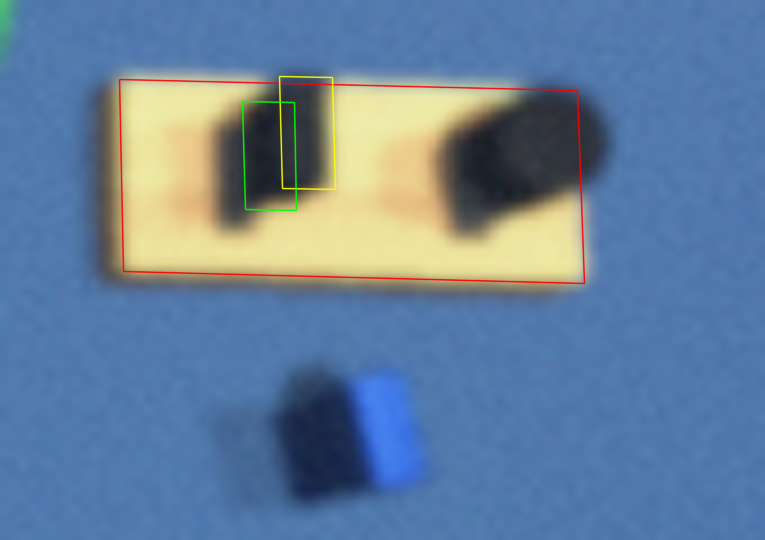

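```bash
python3 - <<'E'
from h import *
s=load("scene0.pkl");t=load("top0.pkl")
def z(d,u,v,w=24,h=18,k=16):
    im=cv2.resize(d["color"][v:v+h,u:u+w,::-1],None,fx=k,fy=k,interpolation=cv2.INTER_LANCZOS4)
    im=cv2.convertScaleAbs(im,alpha=1.5)
    for i in range(0,w,4): cv2.putText(im,str(u+i),(int((i+.5)*k)-12,10),0,.35,(0,255,255)); cv2.line(im,(int((i+.5)*k),12),(int((i+.5)*k),18),(0,255,255))
    for j in range(0,h,4): cv2.putText(im,str(v+j),(0,int((j+.5)*k)+4),0,.35,(0,255,255)); cv2.line(im,(24,int((j+.5)*k)),(32,int((j+.5)*k)),(0,255,255))
    return im
A=[z(s,280,208),z(s,288,226),z(s,372,195),z(s,306,186)]
cv2.imwrite("pics/z1.png",np.vstack([np.hstack(A[:2]),np.hstack(A[2:])]))
A=[z(t,332,164),z(t,342,190),z(t,252,228),z(t,245,197)]
cv2.imwrite("pics/z2.png",np.vstack([np.hstack(A[:2]),np.hstack(A[2:])]))
E
```

```text
(no output)
```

View pics/z1.png

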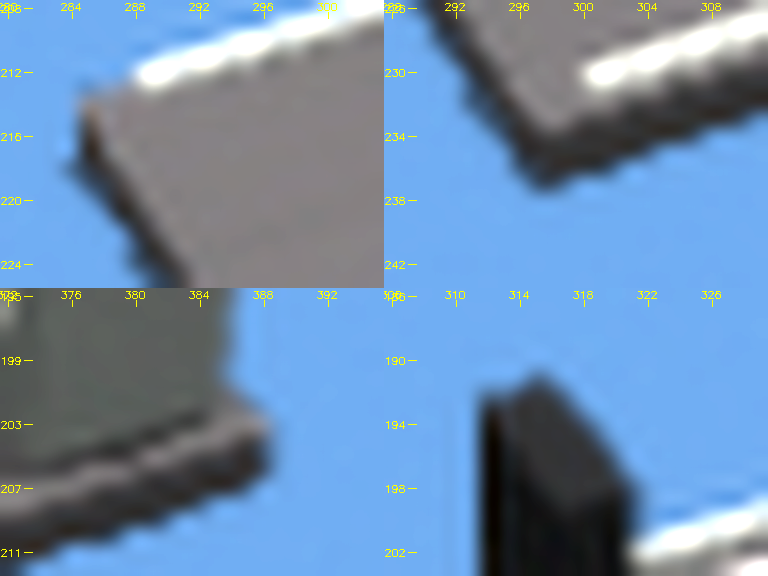

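View pics/z2.png

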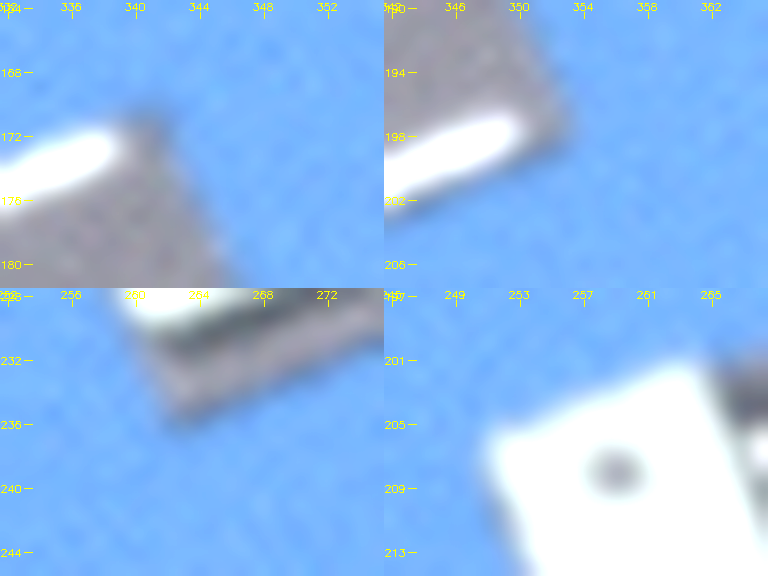

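```bash
cat > fit2.py <<'E'
from fit import *
g=[(s,[40,-170,12],(298,234)),(s,[-40,-170,12],(284.8,213.5)),(s,[40,85,12],(388.3,203.3)),(s,[40,85,0],(388,206.5)),(s,[40,-170,0],(297.5,237.3)),
   (t,[-40,85,12],(262.5,236.3)),(t,[-40,-170,12],(353,198.5)),(t,[40,-170,12],(342,170.3))]
tb=lambda x,y:None
for nm,G in(("both",g),("s",g[:5]),("t",g[5:])):
    p,r=fit(G,[550,50,0.4]); print(nm,p[:2],np.degrees(p[2]),np.round(r,1).tolist())
    if nm=="both":P=p
S=lambda u,v:(155+u/9-.5,155+v/9-.5); Q=lambda u,v:(405+u/9-.5,190+v/9-.5)
st=[(s,[27.5,-65,30],S(70,494)),(s,[27.5,65,30],S(570,500)),(s,[-27.5,65,30],S(592,366)),(s,[-27.5,-65,30],S(117,368)),
    (t,[27.5,65,30],Q(112,75)),(t,[27.5,-65,30],Q(590,85)),(t,[-27.5,-65,30],Q(583,290)),(t,[-27.5,65,30],Q(117,277))]
for nm,G in(("both",st),("s",st[:4]),("t",st[4:])):
    p,r=fit(G,[550,50,0.]); print(nm,p[:2],np.degrees(p[2]),np.round(r,1).tolist())
    if nm=="both":Z=p
pickle.dump((P,Z),open("poses.pkl","wb"))
def loc(p,X): 
    d=X[:2]-p[:2];c,q=np.cos(p[2]),np.sin(p[2]); return np.array([c*d[0]+q*d[1],-q*d[0]+c*d[1]])
# blade grip top corners (z=102): scene & top crop picks
print("blade grip top ctr scene", back(s,*S(416,214),102), loc(Z,back(s,*S(416,214),102)))
print("top", loc(Z,back(t,*Q(301,132),102)))
# tab top scene
print("tab", loc(P,back(s,316.4,195.4,75)))
T7=lambda u,v:(245+u/7-.5,165+v/7-.5); S7=lambda u,v:(280+u/7-.5,170+v/7-.5)
print("tab t", loc(P,back(t,*T7(567,185),75)))
for n,uv in (("rail s",[(483,113),(545,193)]),("strip s",[(525,90),(612,176)])):
    print(n,[loc(P,back(s,*S7(*a),54)).round(1).tolist() for a in uv])
for n,uv in (("rail t",[(269,222),(321,360)]),("strip t",[(213,240),(264,388)])):
    print(n,[loc(P,back(t,*T7(*a),54)).round(1).tolist() for a in uv])
E
python3 fit2.py
```

```text
both [530.52703861 123.33467651] 22.981882477289695 [[-0.5, -0.5], [-0.6, -0.2], [0.8, -0.6], [0.6, -0.1], [0.1, -0.1], [-0.1, -0.1], [0.9, -0.7], [-0.4, -0.0]]
s [531.04158629 122.85687781] 23.273753507796105 [[-0.5, -0.1], [-0.7, 0.2], [0.7, -0.5], [0.5, -0.1], [0.2, 0.3]]
t [530.15605901 123.82769608] 22.75217425378621 [[-0.4, -0.0], [0.8, -0.3], [-0.4, 0.3]]
both [ 526.07210001 -274.3913084 ] -1.9116536233062513 [[0.1, 0.4], [-1.0, -1.1], [0.1, -0.3], [0.7, 0.2], [0.8, 0.2], [-1.4, 0.8], [0.1, -0.7], [0.5, -0.9]]
s [ 526.94580096 -274.21362387] -2.0752447001264396 [[0.1, 0.6], [-1.0, -0.8], [0.2, -0.0], [0.8, 0.4]]
t [ 525.69889982 -274.38520672] -1.823515347792015 [[0.8, 0.4], [-1.5, 0.9], [0.1, -0.6], [0.5, -0.7]]
blade grip top ctr scene [ 526.84810534 -240.95753352  102.        ] [-0.3397258  33.44105371]
top [-0.20834779 34.55241542]
tab [   2.71359117 -102.64944456]
tab t [  -6.32431829 -103.02664368]
rail s [[-20.9, -1.5], [28.6, -4.8]]
strip s [[-26.2, 19.0], [30.7, 21.0]]
rail t [[26.7, -2.3], [-26.4, -0.4]]
strip t [[28.4, 18.5], [-27.8, 21.8]]
```

```bash
cat > mv.py <<'E'
# cmd.json holds commanded pose; upd(row) applies last row; to(p,yaw) prints the row for a target
import json,sys,numpy as np
from scipy.spatial.transform import Rotation as Ro
try: c=json.load(open("cmd.json")); P=np.array(c["p"]); R=Ro.from_matrix(c["R"])
except Exception: P=np.array([134.937,-584.634,239.292]); R=Ro.from_euler("xyz",[180,0,13.0]); 
def upd(row):
    global P,R
    P=P+R.apply(np.array(row[:3])*1000); R=R*Ro.from_rotvec(row[3:],degrees=True)
    json.dump({"p":P.tolist(),"R":R.as_matrix().tolist()},open("cmd.json","w"))
    print("cmd",P.round(2),R.as_euler("xyz",degrees=True).round(2))
def to(p,yaw=None):
    Rt=R if yaw is None else Ro.from_euler("xyz",[180,0,yaw])
    print("row",(R.inv().apply(np.array(p)-P)/1000).round(4).tolist(),(R.inv()*Rt).as_rotvec(degrees=True).round(2).tolist())
E
python3 - <<'E'
from mv import *
import pickle
from fit import T
from bench import sensors
p,q=pickle.load(open("poses.pkl","rb"))
print(Ro.from_euler("xyz",sensors.sense()["tcp_rot"],degrees=True).as_rotvec(degrees=True), sensors.sense()["tool_pos"])
b=T(q,[-0.3,33.8,75])[0]; print(b)
to([b[0],b[1],170],-1.9); to([b[0],b[1],75],-1.9)
E
```

```text
[-1.78744324e+02 -2.03535190e+01  3.60629978e-03] [ 134.87021191 -584.11820696  238.30166244]
[ 526.89978292 -240.60011219   75.        ]
row [0.5002, -0.0328, 0.1596] [0.0, 107.12, 80.02]
row [0.5002, 0.0433, 0.2165] [0.0, 107.12, 80.02]
```

```bash
ls; python3 - <<'E'
import scipy; print(scipy.__version__)
import mv; print(mv.P, mv.R.as_matrix())
from scipy.spatial.transform import Rotation as Ro
print(Ro.from_euler("xyz",[180,0,13.0],degrees=True).as_matrix())
E
```

```text
fit.py
fit2.py
h.py
mv.py
pics
poses.pkl
scene0.pkl
top0.pkl
1.16.1
[ 134.937 -584.634  239.292] [[ 9.07446781e-01  2.51453194e-01 -3.36617929e-01]
 [ 4.20167037e-01 -5.43070663e-01  7.27003381e-01]
 [-2.77555756e-17 -8.01152636e-01 -5.98460069e-01]]
[[ 9.74370065e-01  2.24951054e-01  2.75485589e-17]
 [ 2.24951054e-01 -9.74370065e-01 -1.19325918e-16]
 [ 0.00000000e+00  1.22464680e-16 -1.00000000e+00]]
```

```bash
sed -i 's/\[180,0,13.0\])/[180,0,12.994],degrees=True)/; s/\[180,0,yaw\])/[180,0,yaw],degrees=True)/' mv.py
python3 - <<'E'
from mv import *
import pickle
from fit import T
p,q=pickle.load(open("poses.pkl","rb"))
b=T(q,[-0.3,33.8,75])[0]; print(b)
to([b[0],b[1],170],-1.9); to([b[0],b[1],75],-1.9)
E
```

```text
[ 526.89978292 -240.60011219   75.        ]
row [0.4593, -0.2471, 0.0693] [0.0, -0.0, 14.89]
row [0.4593, -0.2471, 0.1643] [0.0, -0.0, 14.89]
```

>>> move_arm([
  [[0.02, -0.011, 0, 0, 0, 1], [0.06, -0.032, 0, 0, 0, 3], [0.1, -0.054, 0.01, 0, 0, 4], [0.14, -0.075, 0.02, 0, 0, 5], [0.18, -0.097, 0.03, 0, 0, 7], [0.22, -0.118, 0.04, 0, 0, 8], [0.26, -0.14, 0.05, 0, 0, 9], [0.3, -0.161, 0.055, 0, 0, 10], [0.34, -0.183, 0.06, 0, 0, 11], [0.38, -0.204, 0.065, 0, 0, 12], [0.41, -0.221, 0.069, 0, 0, 13], [0.435, -0.234, 0.0693, 0, 0, 14], [0.45, -0.242, 0.0693, 0, 0, 14.89], [0.4593, -0.2471, 0.0693, 0, 0, 14.89], [0.4593, -0.2471, 0.0693, 0, 0, 14.89], [0.4593, -0.2471, 0.0693, 0, 0, 14.89]],
], grip=0.38, newtons=40)

```text
time: 1.7
tool_pos: [526.4, -241.0, 169.8]
tcp_rot: [180.0, 0.0, -1.9]
ft_force: [-0.2, -0.7, -0.6]
finger_gap: 32.3
```

```bash
python3 - <<'E'
from mv import *
from h import *
from bench import viewer,sensors
upd([0.4593,-0.2471,0.0693,0,0,14.89])
a=[]
for n in("scene","top"):
    d=viewer.snapshot(n); pickle.dump(d,open(n+"1.pkl","wb"))
    u0,v0,w,h=(130,110,130,110) if n=="scene" else (380,130,130,110)
    a.append(cv2.resize(d["color"][v0:v0+h,u0:u0+w,::-1],None,fx=3,fy=3,interpolation=cv2.INTER_CUBIC))
cv2.imwrite("pics/a1.png",np.hstack(a)); print(sensors.sense())
E
```

```text
cmd [ 526.92 -240.59  169.99] [180.    0.   -1.9]
{'time': 1.8, 'joint_pos': array([-2.97036095e+01,  6.66411823e+00,  9.34678014e+01, -1.55236154e-02,
        7.98818139e+01,  6.22415829e+01]), 'qd': array([-0.14682346, -0.17470965,  0.00184124,  0.23310346, -0.01555638,
        0.30282279]), 'joint_efforts': array([ 4.73426096e-01, -5.45847380e+01, -4.86530149e+01,  3.23013228e-02,
       -8.49623552e-05, -1.20242155e-02]), 'tool_pos': array([ 526.22894205, -241.36378213,  169.91538386]), 'tcp_rot': array([ 1.79992874e+02,  1.92706831e-02, -1.94246458e+00]), 'ft_force': array([ 0.23529958,  0.59828652, -0.52592474]), 'wrist_torque': array([0.02055784, 0.03217886, 0.01323974]), 'finger_gap': 32.51390847562354}
```

View pics/a1.png

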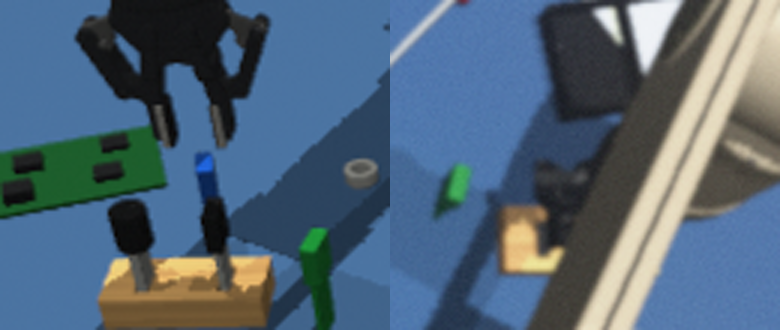

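>>> move_arm([
  [[0, 0, 0.01, 0, 0, 0], [0, 0, 0.03, 0, 0, 0], [0, 0, 0.05, 0, 0, 0], [0, 0, 0.065, 0, 0, 0], [0, 0, 0.08, 0, 0, 0], [0, 0, 0.09, 0, 0, 0], [0, 0, 0.095, 0, 0, 0], [0, 0, 0.095, 0, 0, 0], [0, 0, 0.095, 0, 0, 0]],
])

```text
time: 2.7
tool_pos: [527.4, -240.8, 75.6]
tcp_rot: [180.0, -0.0, -1.9]
ft_force: [0.4, 0.4, 0.2]
finger_gap: 32.4
```

```bash
python3 - <<'E'
from mv import *
from h import *
from bench import viewer,sensors
upd([0,0,0.095,0,0,0])
d=viewer.snapshot("scene"); crop(d,140,100,110,110,5,"pics/a2.png"); print(sensors.sense()["ft_force"],sensors.sense()["tool_pos"])
E
```

```text
cmd [ 526.92 -240.59   74.99] [180.    0.   -1.9]
[0.01857724 0.15307554 0.32332835] [ 527.57481115 -240.92341385   75.93950842]
```

View pics/a2.png

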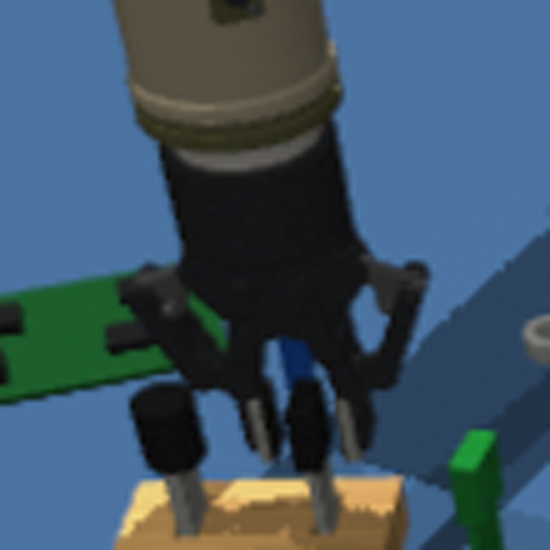

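>>> move_arm([
  [[0, 0, 0, 0, 0, 0], [0, 0, 0, 0, 0, 0], [0, 0, 0, 0, 0, 0], [0, 0, 0, 0, 0, 0], [0, 0, 0, 0, 0, 0], [0, 0, 0, 0, 0, 0], [0, 0, 0, 0, 0, 0], [0, 0, 0, 0, 0, 0]],
], grip=0.0, newtons=40)

```text
time: 3.55
tool_pos: [527.6, -241.0, 76.0]
tcp_rot: [180.0, -0.1, -1.9]
ft_force: [-0.5, -0.7, 5.6]
finger_gap: 13.2
```

>>> move_arm([
  [[0, 0, -0.005, 0, 0, 0], [0, 0, -0.015, 0, 0, 0], [0, 0, -0.03, 0, 0, 0], [0, 0, -0.05, 0, 0, 0], [0, 0, -0.07, 0, 0, 0], [0, 0, -0.09, 0, 0, 0], [0, 0, -0.105, 0, 0, 0], [0, 0, -0.115, 0, 0, 0], [0, 0, -0.115, 0, 0, 0], [0, 0, -0.115, 0, 0, 0]],
])

```text
time: 4.55
tool_pos: [526.7, -240.4, 189.5]
tcp_rot: [-180.0, 0.0, -1.9]
ft_force: [-1.3, 0.4, -1.2]
finger_gap: 13.4
```

```bash
python3 - <<'E'
from mv import *
from h import *
from bench import viewer,sensors
upd([0,0,-0.115,0,0,0])
d=viewer.snapshot("scene"); pickle.dump(d,open("scene3.pkl","wb"));crop(d,140,60,110,130,4,"pics/a3.png"); print(sensors.sense()["ft_force"],sensors.sense()["tool_pos"])
p,q=pickle.load(open("poses.pkl","rb")); from fit import T
# gap centre target: y local 9 , TCP z : foot at 12 -> safe 60 above
for y in(9,): 
    b=T(p,[0,y,190])[0]; print(b); to(b,np.degrees(p[2]))
E
```

```text
cmd [ 526.92 -240.59  189.99] [180.    0.   -1.9]
[ 0.13898307 -0.13443131 -1.11060804] [ 526.41506173 -240.26459195  188.89813201]
[527.01307829 131.62033176 190.        ]
row [-0.0122, -0.372, -0.0] [0.0, 0.0, -24.88]
```

View pics/a3.png

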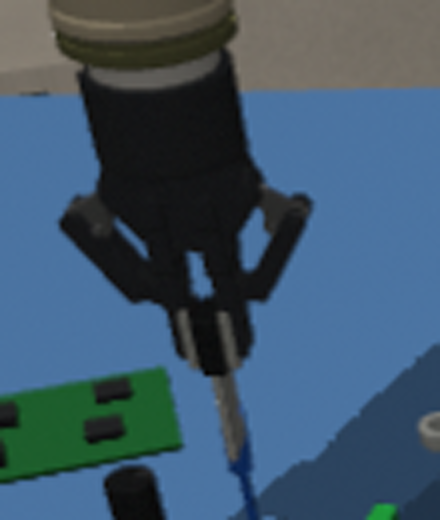

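>>> move_arm([
  [[-0.001, -0.015, 0, 0, 0, -1], [-0.002, -0.045, 0, 0, 0, -3], [-0.003, -0.08, 0, 0, 0, -5], [-0.004, -0.12, 0, 0, 0, -8], [-0.005, -0.16, 0, 0, 0, -11], [-0.006, -0.2, 0, 0, 0, -14], [-0.008, -0.24, 0, 0, 0, -17], [-0.009, -0.28, 0, 0, 0, -20], [-0.01, -0.315, 0, 0, 0, -22], [-0.011, -0.345, 0, 0, 0, -23], [-0.012, -0.362, 0, 0, 0, -24.88], [-0.0122, -0.37, 0, 0, 0, -24.88], [-0.0122, -0.372, 0, 0, 0, -24.88], [-0.0122, -0.372, 0, 0, 0, -24.88], [-0.0122, -0.372, 0, 0, 0, -24.88], [-0.0122, -0.372, 0, 0, 0, -24.88]],
])

```text
time: 6.2
tool_pos: [527.1, 130.7, 189.9]
tcp_rot: [180.0, 0.0, 22.9]
ft_force: [0.7, -0.3, -0.5]
finger_gap: 13.8
```

```bash
cat > look.py <<'E'
from h import *
from bench import viewer,sensors
import sys
def look(tag,u0=295,v0=130,w=105,h=100,tu=235,tv=150,k=5):
    S=viewer.snapshot("scene");pickle.dump(S,open(f"scene{tag}.pkl","wb"));crop(S,u0,v0,w,h,k,f"pics/s{tag}.png")
    st=sensors.sense(); print("pos",st["tool_pos"].round(2),"rot",st["tcp_rot"].round(2),"f",st["ft_force"].round(2),"gap",st["finger_gap"].round(2),"t",st["time"])
E
python3 - <<'E'
from mv import *
upd([-0.0122,-0.372,0,0,0,-24.88])
from look import *
look("4",290,70,110,150,4)
d=viewer.snapshot("top"); crop(d,230,120,140,130,4,"pics/t4.png")
E
```

```text
cmd [527.03 131.61 189.99] [180.     0.    22.98]Traceback (most recent call last):
  File "<stdin>", line 4, in <module>
  File "look.py", line 6, in look
    st=sensors.sense(); print("pos",st["tool_pos"].round(2),"rot",st["tcp_rot"].round(2),"f",st["ft_force"].round(2),"gap",st["finger_gap"].round(2),"t",st["time"])
                                                                                                                           ^^^^^^^^^^^^^^^^^^^^^^
AttributeError: 'float' object has no attribute 'round'
```

View pics/s4.png

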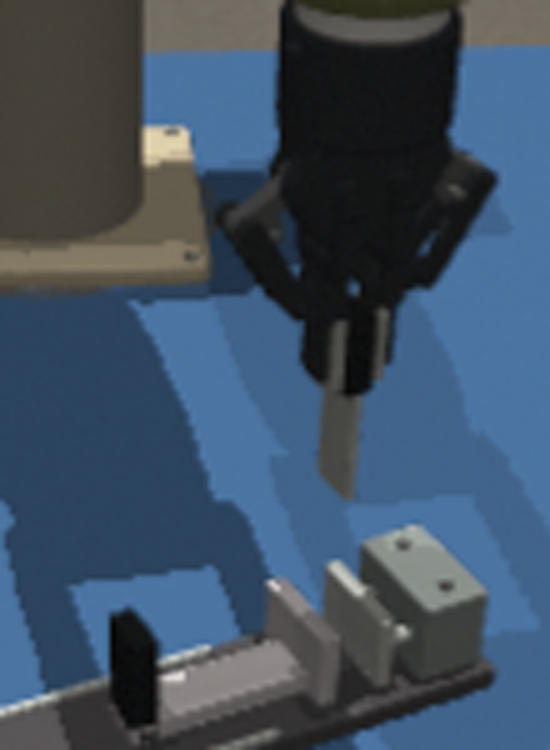

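>>> move_arm([
  [[0, 0, 0.01, 0, 0, 0], [0, 0, 0.03, 0, 0, 0], [0, 0, 0.045, 0, 0, 0], [0, 0, 0.055, 0, 0, 0], [0, 0, 0.06, 0, 0, 0], [0, 0, 0.06, 0, 0, 0], [0, 0, 0.06, 0, 0, 0]],
])

```text
time: 6.95
tool_pos: [527.4, 131.7, 130.6]
tcp_rot: [180.0, -0.0, 23.0]
ft_force: [0.5, -0.2, -0.3]
finger_gap: 13.6
```

```bash
sed -i 's/st\["finger_gap"\].round(2)/round(st["finger_gap"],2)/' look.py
python3 - <<'E'
from mv import *
upd([0,0,0.06,0,0,0])
from look import *
look("5",310,140,90,85,k=7)
p,q=pickle.load(open("poses.pkl","rb"));from fit import T
d=load("scene5.pkl");im=cv2.imread("pics/s5.png")
def poly(L,c):
    uv=(proj(d,T(p,L))-[310,140]+.5)*7; cv2.polylines(im,[np.round(uv).astype(int)],True,c,1,cv2.LINE_AA)
poly([[-14,6.5,62.7],[14,6.5,62.7],[14,11.5,62.7],[-14,11.5,62.7]],(0,0,255))
poly([[-28,20,54],[28,20,54]],(0,255,255)); poly([[-28,-4,54],[28,-4,54],[28,-14,54],[-28,-14,54]],(0,255,0))
cv2.imwrite("pics/s5b.png",im)
E
```

```text
cmd [527.03 131.61 129.99] [180.     0.    22.98]
pos [527.64 131.73 130.87] rot [ 1.7998e+02 -8.0000e-02  2.2990e+01] f [ 0.18 -0.07 -0.61] gap 13.31 t 7.0
```

View pics/s5b.png

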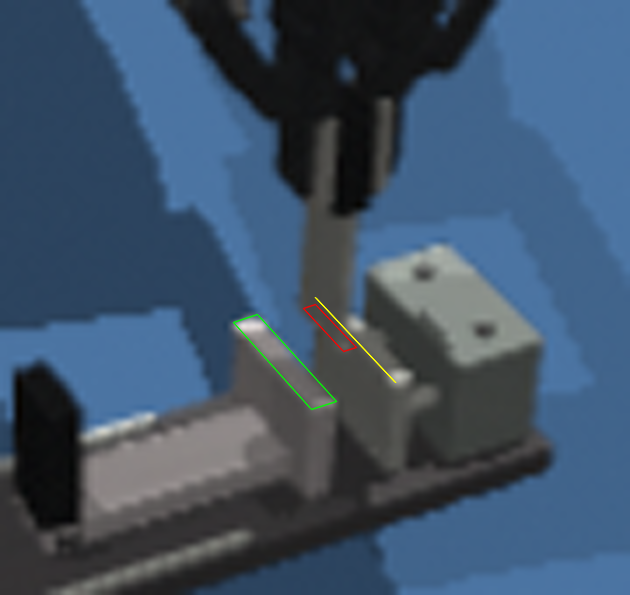

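>>> move_arm([
  [[0, 0, 0.005, 0, 0, 0], [0, 0, 0.012, 0, 0, 0], [0, 0, 0.02, 0, 0, 0], [0, 0, 0.028, 0, 0, 0], [0, 0, 0.036, 0, 0, 0], [0, 0, 0.042, 0, 0, 0], [0, 0, 0.046, 0, 0, 0], [0, 0, 0.048, 0, 0, 0], [0, 0, 0.048, 0, 0, 0], [0, 0, 0.048, 0, 0, 0]],
])

```text
time: 8.0
tool_pos: [527.3, 131.6, 82.3]
tcp_rot: [180.0, -0.0, 23.0]
ft_force: [0.6, 0.9, -0.3]
finger_gap: 13.3
```

```bash

python3 - <<'E'
from mv import *
upd([0,0,0.048,0,0,0])
from look import *
look("6",310,150,90,75,k=7)
E
```

```text
cmd [527.03 131.61  81.99] [180.     0.    22.98]
pos [527.35 131.66  82.45] rot [ 1.7999e+02 -4.0000e-02  2.2980e+01] f [-0.56  0.36 -1.69] gap 13.45 t 8.05
```

View pics/s6.png

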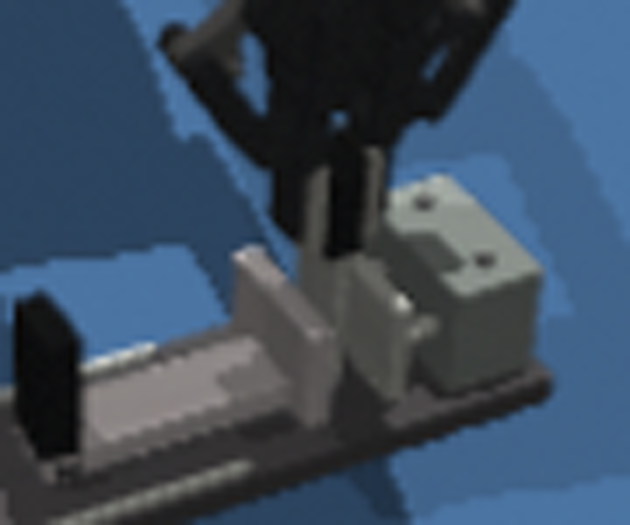

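>>> move_arm([
  [[0, -0.001, 0, 0, 0, 0], [0, -0.003, 0, 0, 0, 0], [0, -0.005, 0, 0, 0, 0], [0, -0.006, 0, 0, 0, 0], [0, -0.006, 0, 0, 0, 0], [0, -0.006, 0, 0, 0, 0]],
])

```text
time: 8.65
tool_pos: [524.7, 137.2, 82.0]
tcp_rot: [180.0, -0.0, 23.0]
ft_force: [0.4, -0.3, -0.5]
finger_gap: 13.8
```

>>> move_arm([
  [[0, -0.0005, 0, 0, 0, 0], [0, -0.001, 0, 0, 0, 0], [0, -0.001, 0, 0, 0, 0], [0, -0.001, 0, 0, 0, 0]],
])

```text
time: 9.05
tool_pos: [524.3, 138.1, 82.0]
tcp_rot: [-180.0, 0.0, 23.0]
ft_force: [-1.1, 0.3, -1.2]
finger_gap: 13.7
```

>>> move_arm([
  [[0, -0.0005, 0, 0, 0, 0], [0, -0.001, 0, 0, 0, 0], [0, -0.001, 0, 0, 0, 0], [0, -0.001, 0, 0, 0, 0]],
])

```text
time: 9.45
tool_pos: [523.9, 139.0, 82.0]
tcp_rot: [180.0, 0.0, 23.0]
ft_force: [0.3, -0.3, -1.4]
finger_gap: 13.5
```

Now at local y≈17 (blade front ≈19.5); continuing in 0.5 mm steps.

>>> move_arm([
  [[0, -0.0005, 0, 0, 0, 0], [0, -0.0005, 0, 0, 0, 0], [0, -0.0005, 0, 0, 0, 0]],
])

```text
time: 9.75
tool_pos: [523.7, 139.4, 82.0]
tcp_rot: [180.0, -0.0, 23.0]
ft_force: [-1.4, -0.4, -1.4]
finger_gap: 13.6
```

>>> move_arm([
  [[0, -0.0005, 0, 0, 0, 0], [0, -0.0005, 0, 0, 0, 0], [0, -0.0005, 0, 0, 0, 0]],
])

```text
time: 10.05
tool_pos: [523.5, 139.9, 82.0]
tcp_rot: [-180.0, 0.0, 23.0]
ft_force: [-0.1, -0.9, -0.7]
finger_gap: 13.6
```

>>> move_arm([
  [[0, -0.0005, 0, 0, 0, 0], [0, -0.0005, 0, 0, 0, 0], [0, -0.0005, 0, 0, 0, 0]],
])

```text
time: 10.35
tool_pos: [523.3, 140.4, 82.0]
tcp_rot: [-180.0, 0.0, 23.0]
ft_force: [0.7, -0.9, -1.4]
finger_gap: 13.8
```

```bash

python3 - <<'E'
from mv import *
upd([0,-0.0095,0,0,0,0])
from look import *
look("7",310,150,90,75,k=7)
E
```

```text
cmd [523.32 140.36  81.99] [180.     0.    22.98]
pos [523.31 140.38  82.  ] rot [-180.     -0.     22.99] f [-0.8  -0.11 -1.67] gap 13.38 t 10.4
```

View pics/s7.png

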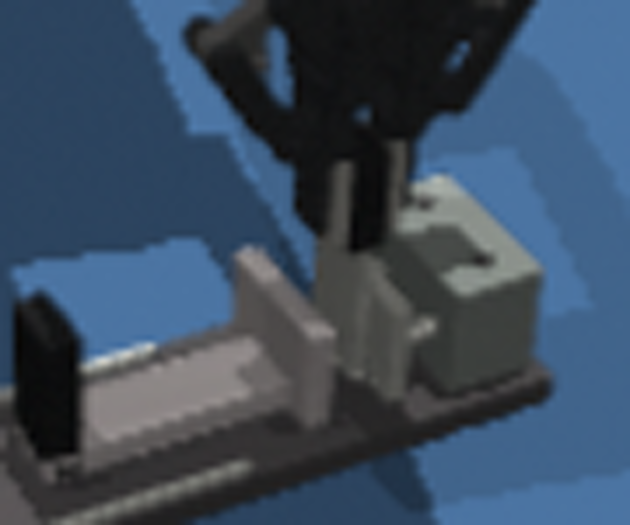

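>>> move_arm([
  [[0, -0.0005, 0, 0, 0, 0], [0, -0.0005, 0, 0, 0, 0], [0, -0.0005, 0, 0, 0, 0]],
])

```text
time: 10.7
tool_pos: [523.1, 140.8, 82.0]
tcp_rot: [-180.0, -0.0, 23.0]
ft_force: [1.1, 0.1, -0.8]
finger_gap: 13.5
```

>>> move_arm([
  [[0, -0.0005, 0, 0, 0, 0], [0, -0.0005, 0, 0, 0, 0], [0, -0.0005, 0, 0, 0, 0]],
])

```text
time: 11.0
tool_pos: [523.0, 141.2, 82.0]
tcp_rot: [180.0, -0.0, 23.0]
ft_force: [0.3, -0.9, -0.5]
finger_gap: 13.3
```

>>> move_arm([
  [[0, -0.0005, 0, 0, 0, 0], [0, -0.0005, 0, 0, 0, 0], [0, -0.0005, 0, 0, 0, 0]],
])

```text
time: 11.3
tool_pos: [522.8, 141.6, 82.0]
tcp_rot: [180.0, 0.0, 23.0]
ft_force: [1.0, -2.8, -0.6]
finger_gap: 13.8
```

>>> move_arm([
  [[0, -0.0005, 0, 0, 0, 0], [0, -0.0005, 0, 0, 0, 0], [0, -0.0005, 0, 0, 0, 0]],
])

```text
time: 11.6
tool_pos: [522.6, 142.0, 82.0]
tcp_rot: [180.0, -0.0, 23.0]
ft_force: [1.2, -3.9, -2.4]
finger_gap: 13.8
```

>>> move_arm([
  [[0, 0.0005, 0, 0, 0, 0], [0, 0.001, 0, 0, 0, 0], [0, 0.001, 0.0005, 0, 0, 0], [0, 0.001, 0.001, 0, 0, 0], [0, 0.001, 0.0015, 0, 0, 0], [0, 0.001, 0.0015, 0, 0, 0], [0, 0.001, 0.0015, 0, 0, 0]],
])

```text
time: 12.3
tool_pos: [523.0, 141.4, 80.5]
tcp_rot: [-180.0, -0.0, 23.0]
ft_force: [1.2, -1.3, -1.8]
finger_gap: 13.4
```

>>> move_arm([
  [[0, 0, 0.0005, 0, 0, 0], [0, 0, 0.0005, 0, 0, 0], [0, 0, 0.0005, 0, 0, 0]],
])

```text
time: 12.6
tool_pos: [522.9, 141.3, 80.0]
tcp_rot: [-180.0, -0.0, 23.0]
ft_force: [0.2, -0.8, -1.4]
finger_gap: 13.2
```

>>> move_arm([
  [[0, 0, 0.0005, 0, 0, 0], [0, 0, 0.0005, 0, 0, 0], [0, 0, 0.0005, 0, 0, 0]],
])

```text
time: 12.9
tool_pos: [523.0, 141.4, 79.9]
tcp_rot: [-180.0, -0.0, 23.0]
ft_force: [-0.9, -2.2, 6.4]
finger_gap: 13.3
```

>>> move_arm([
  [[0, 0, -0.0003, 0, 0, 0], [0, 0, -0.0003, 0, 0, 0]],
])

```text
time: 13.1
tool_pos: [523.0, 141.3, 79.9]
tcp_rot: [-180.0, -0.0, 23.0]
ft_force: [0.3, -0.9, 3.9]
finger_gap: 13.5
```

>>> move_arm([
  [[0, 0, 0, 0, 0, 0], [0, 0, 0, 0, 0, 0], [0, 0, 0, 0, 0, 0], [0, 0, 0, 0, 0, 0], [0, 0, 0, 0, 0, 0]],
], grip=0.28)

```text
time: 13.6
tool_pos: [522.9, 141.3, 79.7]
tcp_rot: [-180.0, 0.0, 23.0]
ft_force: [0.3, -0.2, -0.2]
finger_gap: 23.8
```

```bash

python3 - <<'E'
from mv import *
upd([0,-0.001,0.0022,0,0,0])
from look import *
look("8",310,150,90,75,k=7)
E
```

```text
cmd [522.93 141.28  79.79] [180.     0.    22.98]
pos [522.87 141.28  79.71] rot [-1.800e+02  1.000e-02  2.298e+01] f [0.33 0.72 0.13] gap 23.76 t 13.65
```

View pics/s8.png

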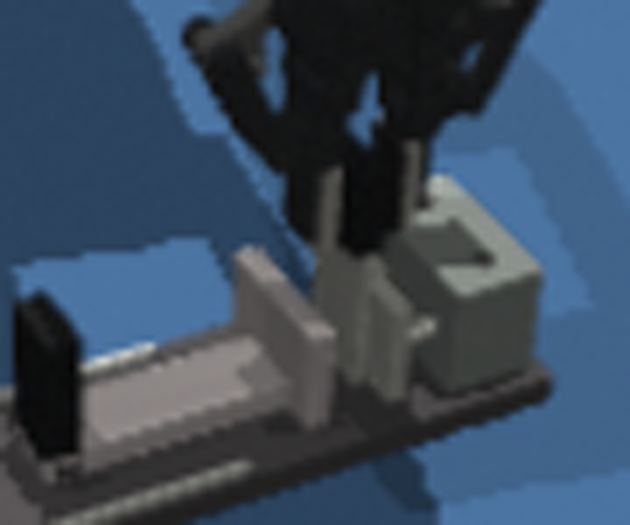

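>>> move_arm([
  [[0, 0, -0.005, 0, 0, 0], [0, 0, -0.015, 0, 0, 0], [0, 0, -0.03, 0, 0, 0], [0, 0, -0.05, 0, 0, 0], [0, 0, -0.065, 0, 0, 0], [0, 0.01, -0.07, 0, 0, 0], [0, 0.03, -0.07, 0, 0, 0], [0, 0.06, -0.07, 0, 0, 0], [0, 0.09, -0.07, 0, 0, 0], [0, 0.11, -0.07, 0, 0, 0], [0, 0.12, -0.07, 0, 0, 0], [0, 0.1215, -0.065, 0, 0, 0], [0, 0.1215, -0.055, 0, 0, 0], [0, 0.1215, -0.045, 0, 0, 0], [0, 0.1215, -0.045, 0, 0, 0]],
], grip=0.38)

```text
time: 15.15
tool_pos: [568.4, 30.4, 122.0]
tcp_rot: [-179.9, 0.2, 23.1]
ft_force: [-0.4, -0.1, -0.8]
finger_gap: 32.8
```

```bash

python3 - <<'E'
from mv import *
upd([0,0.1215,-0.045,0,0,0])
from look import *
look("9",275,120,120,120,k=5)
p,q=pickle.load(open("poses.pkl","rb"));from fit import T
im=cv2.imread("pics/s9.png");d=load("scene9.pkl")
for L in([[-15,-109,75],[15,-109,75],[15,-95,75],[-15,-95,75]],):
    cv2.polylines(im,[np.round((proj(d,T(p,L))-[275,120]+.5)*5).astype(int)],True,(0,255,255),1)
cv2.imwrite("pics/s9.png",im)
E
```

```text
cmd [570.37  29.42 124.79] [180.     0.    22.98]
pos [568.97  30.32 123.05] rot [-1.7992e+02  1.6000e-01  2.3050e+01] f [-0.52 -0.33  0.45] gap 32.39 t 15.2
```

View pics/s9.png

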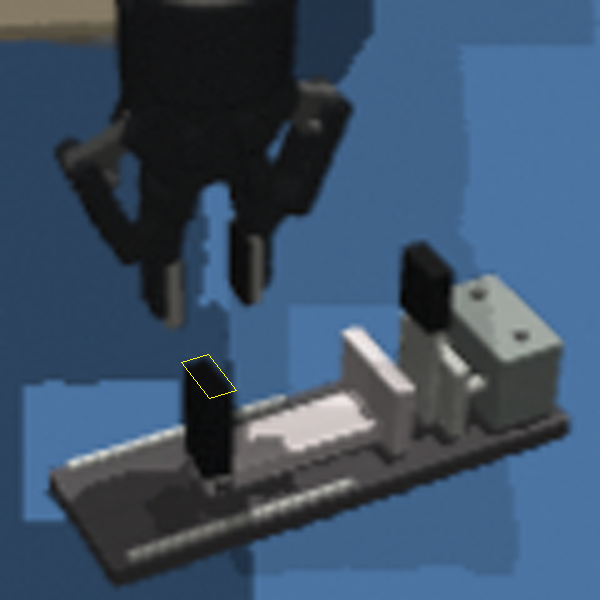

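>>> move_arm([
  [[0, 0, 0, 0, 0, 0], [0, 0, 0.01, 0, 0, 0], [0, 0, 0.025, 0, 0, 0], [0, 0, 0.04, 0, 0, 0], [0, 0, 0.055, 0, 0, 0], [0, 0, 0.068, 0, 0, 0], [0, 0, 0.075, 0, 0, 0], [0, 0, 0.078, 0, 0, 0], [0, 0, 0.078, 0, 0, 0], [0, 0, 0.078, 0, 0, 0], [0, 0, 0.078, 0, 0, 0]],
])

```text
time: 16.3
tool_pos: [571.1, 29.4, 47.7]
tcp_rot: [180.0, -0.1, 23.0]
ft_force: [0.1, -0.7, -0.0]
finger_gap: 32.4
```

```bash

python3 - <<'E'
from mv import *
upd([0,0,0.078,0,0,0])
from look import *
look("10",275,120,120,120,k=5)
E
```

```text
cmd [570.37  29.42  46.79] [180.     0.    22.98]
pos [571.    29.41  47.64] rot [ 1.7997e+02 -7.0000e-02  2.2980e+01] f [-0.14  0.76 -0.61] gap 32.36 t 16.35
```

View pics/s10.png

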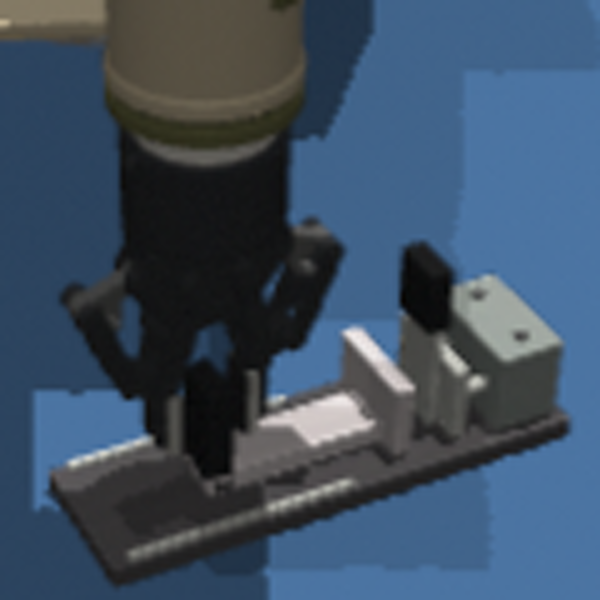

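>>> move_arm([
  [[0, 0, 0, 0, 0, 0], [0, 0, 0, 0, 0, 0], [0, 0, 0, 0, 0, 0], [0, 0, 0, 0, 0, 0], [0, 0, 0, 0, 0, 0], [0, 0, 0, 0, 0, 0], [0, 0, 0, 0, 0, 0], [0, 0, 0, 0, 0, 0]],
], grip=0.0, newtons=60)

```text
time: 17.15
tool_pos: [570.6, 29.9, 47.5]
tcp_rot: [-180.0, -0.0, 23.0]
ft_force: [-2.1, 4.1, 6.1]
finger_gap: 13.2
```

>>> move_arm([
  [[0, -0.0005, 0, 0, 0, 0], [0, -0.0015, 0, 0, 0, 0], [0, -0.003, 0, 0, 0, 0], [0, -0.0045, 0, 0, 0, 0], [0, -0.006, 0, 0, 0, 0]],
])

```text
time: 17.65
tool_pos: [569.3, 32.9, 47.5]
tcp_rot: [179.8, -0.1, 22.9]
ft_force: [3.3, -9.3, 2.0]
finger_gap: 13.2
```

>>> move_arm([
  [[0, -0.0015, 0, 0, 0, 0], [0, -0.003, 0, 0, 0, 0], [0, -0.0045, 0, 0, 0, 0], [0, -0.006, 0, 0, 0, 0]],
])

```text
time: 18.05
tool_pos: [567.0, 38.5, 47.5]
tcp_rot: [179.8, -0.1, 22.9]
ft_force: [2.9, -9.8, 2.5]
finger_gap: 13.3
```

```bash

python3 - <<'E'
from mv import *
upd([0,-0.012,0,0,0,0])
from look import *
look("11",300,140,100,90,k=6)
E
```

```text
cmd [565.69  40.47  46.79] [180.     0.    22.98]
pos [566.91  38.68  47.54] rot [ 1.798e+02 -8.000e-02  2.295e+01] f [ 2.74 -8.95  2.53] gap 13.31 t 18.1
```

View pics/s11.png

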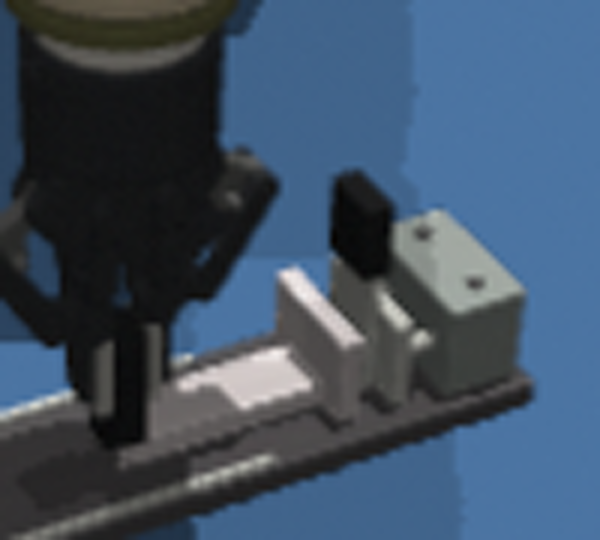

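>>> move_arm([
  [[0, -0.0015, 0, 0, 0, 0], [0, -0.003, 0, 0, 0, 0], [0, -0.0045, 0, 0, 0, 0], [0, -0.006, 0, 0, 0, 0], [0, -0.007, 0, 0, 0, 0], [0, -0.0075, 0, 0, 0, 0], [0, -0.008, 0, 0, 0, 0]],
])

```text
time: 18.8
tool_pos: [563.9, 45.9, 47.6]
tcp_rot: [179.8, -0.1, 22.9]
ft_force: [2.9, -9.4, 2.3]
finger_gap: 13.3
```

>>> move_arm([
  [[0, -0.0005, 0, 0, 0, 0], [0, -0.001, 0, 0, 0, 0]],
])

```text
time: 19.0
tool_pos: [563.5, 46.7, 47.5]
tcp_rot: [179.8, -0.1, 22.9]
ft_force: [2.7, -9.5, 3.3]
finger_gap: 13.3
```

```bash
cat >> mv.py <<'E'
def ly(X): return -0.3905*(X[0]-530.53)+0.9206*(X[1]-123.33)
E
python3 - <<'E'
from mv import *
upd([0,-0.009,0,0,0,0])
from look import *
look("12",300,140,100,90,k=6)
s=sensors.sense(); print("face",ly(s["tool_pos"])+98,"cmd",ly(P)+98,"F",-np.array([-.3905,.9206])@s["ft_force"][:2])
E
```

```text
cmd [562.17  48.76  46.79] [180.     0.    22.98]
pos [563.44  46.84  47.52] rot [ 1.798e+02 -8.000e-02  2.294e+01] f [ 2.01 -8.93  2.49] gap 13.58 t 19.05
face 14.728621021680468 cmd 7.991144985066001 F 9.005882368262846
```

View pics/s12.png

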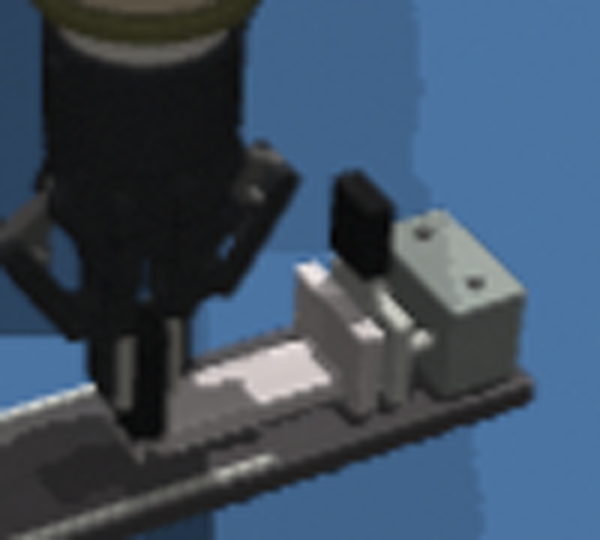

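>>> move_arm([
  [[0, -0.0005, 0, 0, 0, 0], [0, -0.001, 0, 0, 0, 0], [0, -0.001, 0, 0, 0, 0]],
])

```text
time: 19.35
tool_pos: [563.1, 47.7, 47.6]
tcp_rot: [179.8, -0.1, 22.9]
ft_force: [3.5, -9.0, 2.3]
finger_gap: 13.3
```

>>> move_arm([
  [[0, -0.0005, 0, 0, 0, 0], [0, -0.0005, 0, 0, 0, 0]],
])

```text
time: 19.55
tool_pos: [562.9, 48.2, 47.5]
tcp_rot: [179.8, -0.1, 22.9]
ft_force: [2.7, -9.0, 2.0]
finger_gap: 13.2
```

>>> move_arm([
  [[0, -0.0005, 0, 0, 0, 0], [0, -0.0005, 0, 0, 0, 0]],
])

```text
time: 19.75
tool_pos: [562.7, 48.6, 47.5]
tcp_rot: [179.8, -0.1, 22.9]
ft_force: [3.5, -8.8, 2.5]
finger_gap: 13.5
```

>>> move_arm([
  [[0, -0.0005, 0, 0, 0, 0], [0, -0.0005, 0, 0, 0, 0]],
])

```text
time: 19.95
tool_pos: [562.6, 48.9, 47.5]
tcp_rot: [179.8, -0.1, 22.9]
ft_force: [4.0, -10.4, 1.5]
finger_gap: 13.5
```

>>> move_arm([
  [[0, -0.0005, 0, 0, 0, 0], [0, -0.0005, 0, 0, 0, 0]],
])

```text
time: 20.15
tool_pos: [562.5, 49.1, 47.5]
tcp_rot: [179.8, -0.1, 22.9]
ft_force: [3.5, -11.8, 1.5]
finger_gap: 13.3
```

>>> move_arm([
  [[0, -0.0005, 0, 0, 0, 0], [0, -0.0005, 0, 0, 0, 0]],
])

```text
time: 20.35
tool_pos: [562.4, 49.4, 47.6]
tcp_rot: [179.7, -0.1, 22.9]
ft_force: [5.2, -11.8, 1.5]
finger_gap: 13.1
```

>>> move_arm([
  [[0, -0.0005, 0, 0, 0, 0], [0, -0.0005, 0, 0, 0, 0]],
])

```text
time: 20.55
tool_pos: [562.3, 49.6, 47.6]
tcp_rot: [179.7, -0.1, 22.9]
ft_force: [4.4, -13.2, 1.5]
finger_gap: 13.4
```

```bash

python3 - <<'E'
import mv
mv.upd([0,-0.005,0,0,0,0])
from look import *
look("13",310,140,90,80,k=7)
ss=[]
for i in range(3):
    s=sensors.sense(); ss.append([mv.ly(s["tool_pos"])+98,-np.array([-.3905,.9206])@s["ft_force"][:2]]); viewer.snapshot("top")
print("cmd",mv.ly(mv.P)+98,ss)
E
```

```text
cmd [560.22  53.36  46.79] [180.     0.    22.98]
pos [562.3   49.59  47.55] rot [ 1.7972e+02 -9.0000e-02  2.2920e+01] f [  4.72 -14.14   1.05] gap 13.13 t 20.6
cmd 21.991107248997366 [[np.float64(17.704821578271876), np.float64(14.863127641461004)], [np.float64(17.73837954944122), np.float64(14.239032532331999)], [np.float64(17.727864617053626), np.float64(14.92286596110057)]]
```

View pics/s13.png

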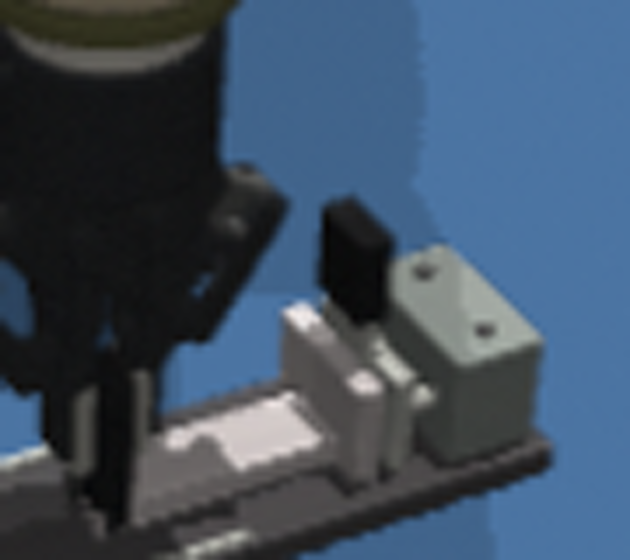

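>>> move_arm([
  [[0, -0.0004, 0, 0, 0, 0], [0, -0.0004, 0, 0, 0, 0], [0, -0.0004, 0, 0, 0, 0]],
])

```text
time: 21.05
tool_pos: [562.2, 49.8, 47.6]
tcp_rot: [179.7, -0.1, 22.9]
ft_force: [6.5, -14.3, 1.8]
finger_gap: 13.4
```

```bash

python3 - <<'E'
import mv
mv.upd([0,-0.0004,0,0,0,0])
from look import *
ss=[]
for i in range(3):
    s=sensors.sense(); ss.append([float(mv.ly(s["tool_pos"])+98),float(-np.array([-.3905,.9206])@s["ft_force"][:2])]); viewer.snapshot("top")
print("cmd",mv.ly(mv.P)+98,ss)
E
```

```text
cmd [560.06  53.73  46.79] [180.     0.    22.98]
cmd 22.39110617082396 [[17.88978431137859, 15.677467812067597], [17.939438692224584, 15.563127193794095], [17.88457391638596, 16.23091399458677]]
```

>>> move_arm([
  [[0, 0.0005, 0, 0, 0, 0], [0, 0.001, 0, 0, 0, 0], [0, 0.0015, 0, 0, 0, 0], [0, 0.0015, 0, 0, 0, 0]],
])

```text
time: 21.6
tool_pos: [562.2, 49.7, 47.5]
tcp_rot: [179.8, -0.1, 22.9]
ft_force: [2.4, -7.8, 3.7]
finger_gap: 13.5
```

>>> move_arm([
  [[0, 0.0005, 0, 0, 0, 0], [0, 0.001, 0, 0, 0, 0], [0, 0.0012, 0, 0, 0, 0], [0, 0.0012, 0, 0, 0, 0], [0, 0.0012, 0, 0, 0, 0]],
])

```text
time: 22.1
tool_pos: [562.3, 49.7, 47.5]
tcp_rot: [179.9, -0.1, 23.0]
ft_force: [-0.2, -4.6, 5.4]
finger_gap: 13.3
```

```bash

python3 - <<'E'
import mv
mv.upd([0,0.0027,0,0,0,0])
from look import *
ss=[]
for i in range(3):
    s=sensors.sense(); ss.append([float(mv.ly(s["tool_pos"])+98),float(-np.array([-.3905,.9206])@s["ft_force"][:2])]); viewer.snapshot("top")
print("cmd",mv.ly(mv.P)+98,ss)
E
```

```text
cmd [561.12  51.24  46.79] [180.     0.    22.98]
cmd 19.691113448494335 [[17.84489075543007, 4.163377996833966], [17.85812782791217, 4.180479139896497], [17.850935908856727, 4.718321635230744]]
```

>>> move_arm([
  [[0, 0.0004, 0, 0, 0, 0], [0, 0.0006, 0, 0, 0, 0], [0, 0.0006, 0, 0, 0, 0]],
])

```text
time: 22.55
tool_pos: [562.3, 49.7, 47.5]
tcp_rot: [180.0, -0.1, 23.0]
ft_force: [-1.3, -1.3, 6.9]
finger_gap: 13.6
```

>>> move_arm([
  [[0, 0, 0, 0, 0, 0], [0, 0, 0, 0, 0, 0], [0, 0, 0, 0, 0, 0], [0, 0, 0, 0, 0, 0], [0, 0, 0, 0, 0, 0]],
], grip=0.3)

```text
time: 23.05
tool_pos: [561.6, 49.8, 46.6]
tcp_rot: [-180.0, 0.0, 23.0]
ft_force: [-0.4, 0.0, 0.2]
finger_gap: 25.7
```

```bash

python3 - <<'E'
import mv
mv.upd([0,0.0006,0,0,0,0])
from look import *
look("14",300,140,100,90,k=6)
mv.to([522.93-0.3905*1.0,141.28+.9206*1.0,79.79])
E
```

```text
cmd [561.35  50.69  46.79] [180.     0.    22.98]
pos [561.63  49.81  46.65] rot [-1.7999e+02  1.0000e-02  2.2990e+01] f [ 0.44  0.18 -0.3 ] gap 25.39 t 23.1
row [0.0, -0.0994, -0.033] [0.0, 0.0, 0.0]
```

View pics/s14.png

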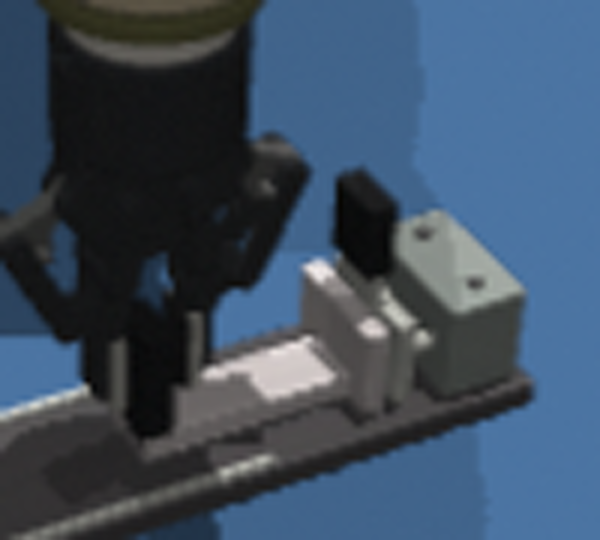

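>>> move_arm([
  [[0, 0, -0.005, 0, 0, 0], [0, 0, -0.02, 0, 0, 0], [0, 0, -0.045, 0, 0, 0], [0, 0, -0.07, 0, 0, 0], [0, 0, -0.09, 0, 0, 0], [0, 0, -0.1, 0, 0, 0], [0, -0.01, -0.1, 0, 0, 0], [0, -0.03, -0.1, 0, 0, 0], [0, -0.06, -0.1, 0, 0, 0], [0, -0.08, -0.1, 0, 0, 0], [0, -0.094, -0.1, 0, 0, 0], [0, -0.0995, -0.1, 0, 0, 0], [0, -0.0995, -0.1, 0, 0, 0], [0, -0.0995, -0.1, 0, 0, 0], [0, -0.0995, -0.1, 0, 0, 0], [0, -0.0995, -0.1, 0, 0, 0], [0, -0.0995, -0.1, 0, 0, 0]],
])

```text
time: 24.8
tool_pos: [523.1, 140.8, 146.8]
tcp_rot: [180.0, 0.0, 22.9]
ft_force: [0.3, 0.0, -0.1]
finger_gap: 25.5
```

```bash

python3 - <<'E'
import mv
mv.upd([0,-0.0995,-0.1,0,0,0])
from look import *
look("15",300,110,100,110,k=5)
s=sensors.sense();print("ly",mv.ly(s["tool_pos"]),mv.ly(mv.P))
E
```

```text
cmd [522.5  142.29 146.79] [180.     0.    22.98]
pos [523.05 140.99 146.81] rot [180.    -0.    22.95] f [-0.14  0.03 -0.51] gap 25.23 t 24.85
ly 19.176590037897434 20.590846870123855
```

View pics/s15.png

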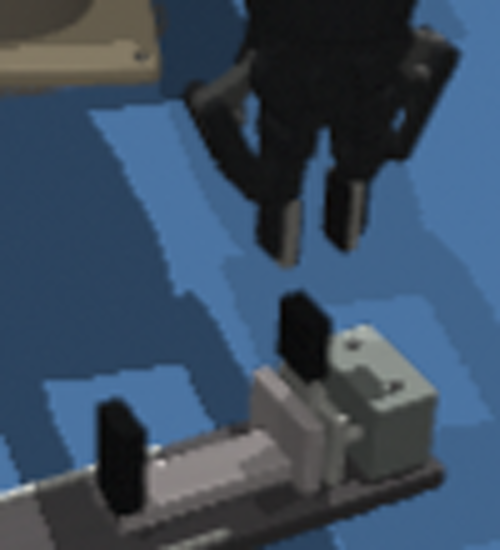

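>>> move_arm([
  [[0, 0, 0.005, 0, 0, 0], [0, 0, 0.015, 0, 0, 0], [0, 0, 0.025, 0, 0, 0], [0, 0, 0.03, 0, 0, 0], [0, 0, 0.03, 0, 0, 0], [0, 0, 0.03, 0, 0, 0], [0, 0, 0.03, 0, 0, 0], [0, 0, 0.03, 0, 0, 0], [0, 0, 0.03, 0, 0, 0]],
])

```text
time: 25.75
tool_pos: [523.2, 141.4, 117.2]
tcp_rot: [180.0, -0.0, 23.0]
ft_force: [-0.1, 0.1, 0.4]
finger_gap: 25.6
```

```bash

python3 - <<'E'
import mv
mv.upd([0,0,0.03,0,0,0])
from look import *
look("16",300,110,100,110,k=5)
s=sensors.sense();print("ly",mv.ly(s["tool_pos"]),mv.ly(mv.P),s["time"])
E
```

```text
cmd [522.5  142.29 116.79] [180.     0.    22.98]
pos [523.08 141.42 117.14] rot [ 1.7999e+02 -3.0000e-02  2.2980e+01] f [ 0.03 -0.24  0.87] gap 25.5 t 25.8
ly 19.56215242575534 20.590846870123855 25.8
```

View pics/s16.png

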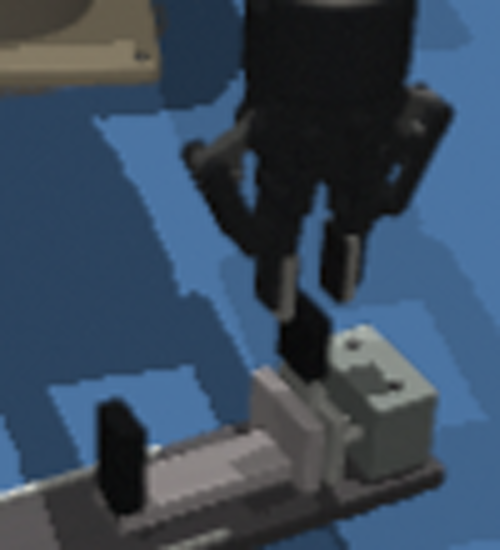

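>>> move_arm([
  [[0, -0.001, 0.003, 0, 0, 0], [0, -0.001, 0.01, 0, 0, 0], [0, -0.001, 0.02, 0, 0, 0], [0, -0.001, 0.03, 0, 0, 0], [0, -0.001, 0.036, 0, 0, 0], [0, -0.001, 0.036, 0, 0, 0], [0, -0.001, 0.036, 0, 0, 0], [0, -0.001, 0.036, 0, 0, 0], [0, -0.001, 0.036, 0, 0, 0]],
])

```text
time: 26.7
tool_pos: [522.9, 142.4, 81.4]
tcp_rot: [180.0, -0.1, 23.0]
ft_force: [-0.2, 0.4, 0.1]
finger_gap: 25.8
```

```bash

python3 - <<'E'
import mv
mv.upd([0,-0.001,0.036,0,0,0])
from look import *
look("17",320,130,70,80,k=7)
s=sensors.sense();print("ly",mv.ly(s["tool_pos"]),mv.ly(mv.P),s["time"])
E
```

```text
cmd [522.11 143.21  80.79] [180.     0.    22.98]
pos [522.89 142.33  81.32] rot [ 1.7999e+02 -5.0000e-02  2.2980e+01] f [ 0.2  -0.14 -0.91] gap 25.34 t 26.75
ly 20.476243108405512 21.59084417469036 26.75
```

View pics/s17.png

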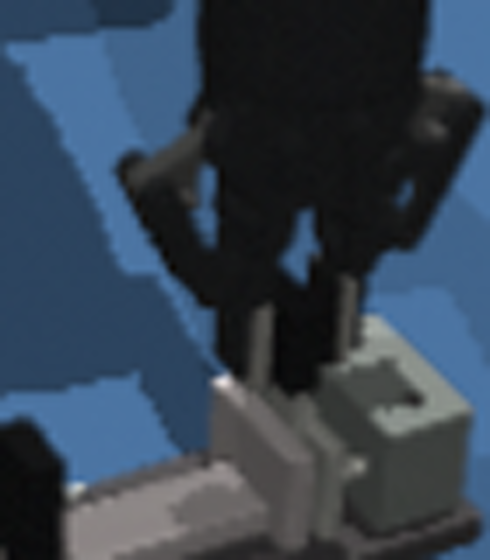

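>>> move_arm([
  [[0, 0, 0, 0, 0, 0], [0, 0, 0, 0, 0, 0], [0, 0, 0, 0, 0, 0], [0, 0, 0, 0, 0, 0], [0, 0, 0, 0, 0, 0], [0, 0, 0, 0, 0, 0]],
], grip=0.0, newtons=25)

```text
time: 27.35
tool_pos: [522.8, 142.3, 81.2]
tcp_rot: [180.0, -0.0, 23.0]
ft_force: [-0.5, -1.5, 5.0]
finger_gap: 13.8
```

```bash

python3 - <<'E'
import mv
from look import *
for i in range(3):
    s=sensors.sense();print("ly",mv.ly(s["tool_pos"]),s["tool_pos"][2],"F",np.array([-.3905,.9206])@s["ft_force"][:2],s["ft_force"],s["finger_gap"]); viewer.snapshot("top")
E
```

```text
ly 20.418363319948828 81.21441600697517 F -1.1377269730467698 [-0.53323458 -1.46204114  5.04246282] 13.831548700977589
ly 20.428419708356742 81.24375714771881 F -1.6252165420571592 [-0.42173728 -1.94428085  5.79952184] 13.777658147364658
ly 20.431094259682023 81.2048265009314 F -1.0049386802483475 [-0.71393805 -1.39445089  5.87818611] 13.670771079874095
```

>>> move_arm([
  [[0, 0.0002, -0.0005, 0, 0, 0], [0, 0.0002, -0.0015, 0, 0, 0], [0, 0.0002, -0.003, 0, 0, 0], [0, 0.0002, -0.0045, 0, 0, 0], [0, 0.0002, -0.006, 0, 0, 0], [0, 0.0002, -0.0075, 0, 0, 0], [0, 0.0002, -0.0075, 0, 0, 0]],
])

```text
time: 28.2
tool_pos: [522.0, 142.0, 88.1]
tcp_rot: [-180.0, 0.1, 23.0]
ft_force: [-1.0, -1.9, -4.5]
finger_gap: 13.6
```

```bash

python3 - <<'E'
import mv
mv.upd([0,0.0002,-0.0075,0,0,0])
from look import *
look("18",320,130,70,80,k=7)
for i in range(3):
    s=sensors.sense();print("ly",mv.ly(s["tool_pos"]),s["tool_pos"][2],"F",np.array([-.3905,.9206])@s["ft_force"][:2],s["ft_force"],s["finger_gap"]); viewer.snapshot("top")
E
```

```text
cmd [522.19 143.03  88.29] [180.     0.    22.98]
pos [522.   141.93  88.1 ] rot [-1.7999e+02  8.0000e-02  2.2980e+01] f [-2.81 -3.19 -4.64] gap 13.56 t 28.25
ly 20.45673120785743 88.10120681434493 F -1.8377777111225462 [-2.80577592 -3.18643625 -4.64132086] 13.558868321893943
ly 20.449159413601464 88.12523081805884 F -2.1828487281046054 [-1.99402345 -3.21693992 -4.04579735] 13.7662698728587
ly 20.470744907357556 88.11944107765996 F -2.445519972217897 [-1.99120617 -3.50107102 -3.77993821] 13.838270217248116
```

View pics/s18.png

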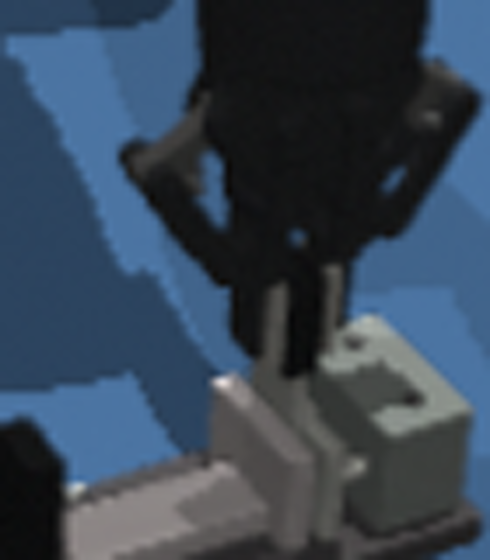

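>>> move_arm([
  [[0, 0.0002, -0.001, 0, 0, 0], [0, 0.0004, -0.0025, 0, 0, 0], [0, 0.0004, -0.004, 0, 0, 0], [0, 0.0004, -0.0055, 0, 0, 0], [0, 0.0004, -0.007, 0, 0, 0], [0, 0.0004, -0.008, 0, 0, 0], [0, 0.0004, -0.008, 0, 0, 0], [0, 0.0004, -0.008, 0, 0, 0], [0, 0.0004, -0.008, 0, 0, 0]],
])

```text
time: 29.3
tool_pos: [522.8, 142.0, 96.6]
tcp_rot: [-180.0, -0.0, 23.0]
ft_force: [-1.4, 3.3, -5.1]
finger_gap: 13.7
```

```bash

python3 - <<'E'
import mv
mv.upd([0,0.0004,-0.008,0,0,0])
from look import *
look("19",320,130,70,80,k=7)
for i in range(3):
    s=sensors.sense();print("ly",mv.ly(s["tool_pos"]),s["tool_pos"],"F",np.array([-.3905,.9206])@s["ft_force"][:2],s["ft_force"],s["finger_gap"]); viewer.snapshot("top")
E
```

```text
cmd [522.34 142.66  96.29] [180.     0.    22.98]
pos [522.8  142.01  96.56] rot [-1.7998e+02 -2.0000e-02  2.2990e+01] f [-2.64  3.67 -3.61] gap 13.67 t 29.35
ly 20.214027223532653 [522.7992937  142.00823856  96.55554917] F 4.410030554327753 [-2.64142457  3.66994814 -3.60981673] 13.670524723238989
ly 20.19160019675039 [522.78144772 141.97630734  96.54460868] F 4.487359832774883 [-3.37084619  3.44454095 -5.05066408] 14.064508950220263
ly 20.163406378208826 [522.831708   141.96700125  96.56892305] F 4.05078140691786 [-2.88100271  3.17809021 -3.25863506] 13.702640052386284
```

View pics/s19.png

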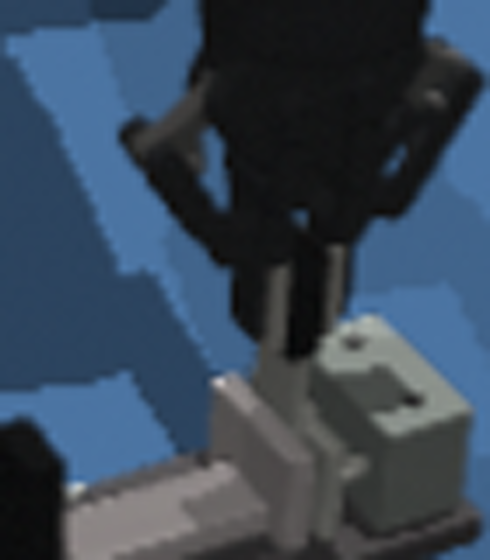

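>>> move_arm([
  [[0, -0.0002, 0, 0, 0, 0], [0, -0.0002, 0, 0, 0, 0], [0, -0.0002, 0, 0, 0, 0]],
])

```text
time: 29.8
tool_pos: [522.8, 142.0, 96.6]
tcp_rot: [180.0, -0.0, 23.0]
ft_force: [-2.4, 2.9, -1.9]
finger_gap: 13.7
```

```bash

python3 - <<'E'
import mv
mv.upd([0,-0.0002,0,0,0,0])
from look import *
for i in range(3):
    s=sensors.sense();print("ly",mv.ly(s["tool_pos"]),s["tool_pos"],"F",np.array([-.3905,.9206])@s["ft_force"][:2],s["ft_force"],s["finger_gap"]); viewer.snapshot("top")
E
```

```text
cmd [522.27 142.84  96.29] [180.     0.    22.98]
ly 20.167691971801634 [522.83779296 141.97423759  96.55042833] F 3.6307620346256875 [-2.38920643  2.93045505 -1.91874003] 13.724643506244425
ly 20.12836522441548 [522.83482901 141.93026174  96.54329477] F 4.01644396158171 [-2.48253158  3.30981467 -1.50566865] 13.213106557683897
ly 20.17186341603307 [522.81280905 141.96817114  96.52694376] F 4.569502406411013 [-3.04102163  3.67367311 -1.29464481] 13.819367180754531
```

>>> move_arm([
  [[0, -0.0003, 0, 0, 0, 0], [0, -0.0003, 0, 0, 0, 0], [0, -0.0003, 0, 0, 0, 0]],
])

```text
time: 30.25
tool_pos: [522.8, 142.0, 96.5]
tcp_rot: [180.0, -0.0, 23.0]
ft_force: [-2.6, 0.5, -0.9]
finger_gap: 13.9
```

```bash

python3 - <<'E'
import mv
mv.upd([0,-0.0003,0,0,0,0])
from look import *
for i in range(3):
    s=sensors.sense();print("ly",mv.ly(s["tool_pos"]),s["tool_pos"],"F",np.array([-.3905,.9206])@s["ft_force"][:2],s["ft_force"],s["finger_gap"]); viewer.snapshot("top")
E
```

```text
cmd [522.15 143.12  96.29] [180.     0.    22.98]
ly 20.24190629246925 [522.78877838 142.03406175  96.51488439] F 1.4473536326397756 [-2.59756798  0.47034905 -0.88641052] 13.927366788951785
ly 20.238370180915908 [522.80038917 142.03514572  96.53009382] F 1.817620809763236 [-2.00515013  1.1238428  -0.74487083] 13.609605480156134
ly 20.23471683102483 [522.80437854 142.03286949  96.54038785] F 0.7912970801455119 [-1.49822514  0.22402798 -0.57926842] 13.60090145751793
```

>>> move_arm([
  [[0, 0, 0, 0, 0, 0], [0, 0, 0, 0, 0, 0], [0, 0, 0, 0, 0, 0], [0, 0, 0, 0, 0, 0], [0, 0, 0, 0, 0, 0]],
], grip=0.3)

```text
time: 30.9
tool_pos: [522.6, 142.2, 96.4]
tcp_rot: [180.0, -0.0, 23.0]
ft_force: [0.4, -0.1, 0.1]
finger_gap: 25.4
```

```bash

python3 - <<'E'
from look import *
look("20",320,130,70,80,k=7)
E
```

```text
pos [522.63 142.16  96.35] rot [ 1.7999e+02 -1.0000e-02  2.2980e+01] f [ 0.23 -0.32  0.39] gap 25.49 t 30.95
```

View pics/s20.png

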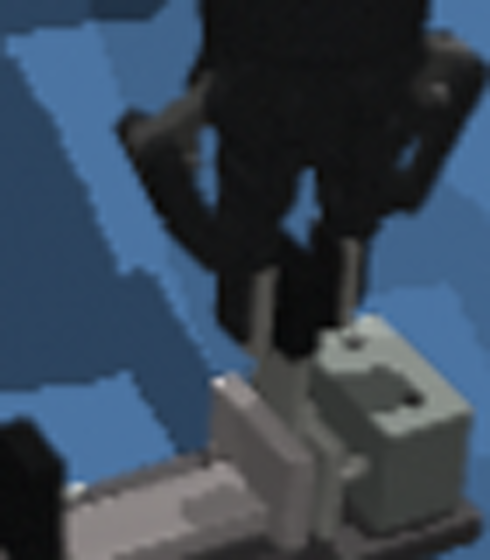

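Blade hangs. Retreat straight up.

>>> move_arm([
  [[0, 0, -0.005, 0, 0, 0], [0, 0, -0.015, 0, 0, 0], [0, 0, -0.03, 0, 0, 0], [0, 0, -0.05, 0, 0, 0], [0, 0, -0.08, 0, 0, 0], [0, 0, -0.11, 0, 0, 0], [0, 0, -0.13, 0, 0, 0], [0, 0, -0.14, 0, 0, 0], [0, 0, -0.14, 0, 0, 0], [0, 0, -0.14, 0, 0, 0], [0, 0, -0.14, 0, 0, 0], [0, 0, -0.14, 0, 0, 0]],
])

```text
time: 32.15
tool_pos: [521.8, 142.1, 234.7]
tcp_rot: [-180.0, 0.1, 23.0]
ft_force: [0.0, 0.7, 0.6]
finger_gap: 25.7
```

```bash

python3 - <<'E'
from look import *
look("21",280,130,115,110,k=5)
d=load("scene21.pkl"); cv2.imwrite("pics/full21.png",d["color"][:,:,::-1])
p,q=pickle.load(open("poses.pkl","rb"));from fit import T
im=cv2.imread("pics/s21.png")
# expected grip box: blade centre y 20.5, foot z 27 -> grip 85..121
for z in(85,121):
    L=[[-15,12.5,z],[15,12.5,z],[15,26.5,z],[-15,26.5,z]]
    cv2.polylines(im,[np.round((proj(d,T(p,L))-[280,130]+.5)*5).astype(int)],True,(0,255,255),1)
cv2.imwrite("pics/s21b.png",im)
E
```

```text
pos [521.92 142.1  235.01] rot [-1.7997e+02  1.2000e-01  2.2980e+01] f [-0.13 -0.34 -0.01] gap 25.35 t 32.2
```

View pics/s21b.png

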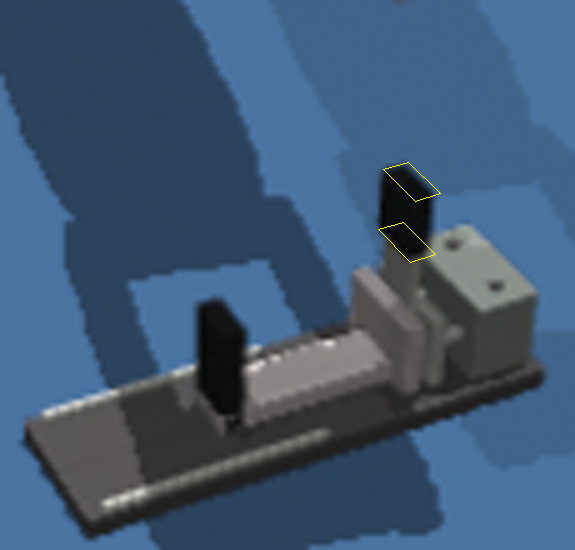

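View pics/full21.png

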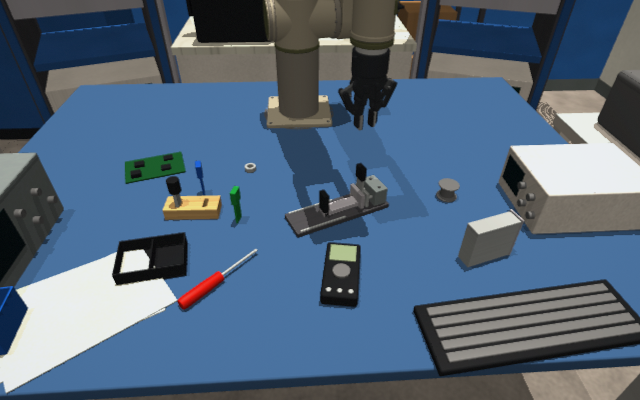

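```bash
python3 -c "
from bench import hand_in; print(hand_in())"
```

```text
the job is handed in; nothing more can be done
None
```

The gap is set: the thin blade is nipped between the rail and the sprung strip and hangs upright about 15 mm up, with the robot clear. I handed it in at about 32 s; no verdict was reported.

- **Blade placed:** I stood it on the gap floor just at the strip, having first touched the strip lightly to find its face, then let it go.
- **Nip:** I slid the rail by its tab. Sliding drag was about 9.5 N, and the push ended at about 15.8 N, so the nip is about 6 N. I eased the push off to about 1 N before letting go of the tab. The rail position showed about 1.1 mm of strip travel, which agrees.
- **Draw:** The measured lift was about 15.3 mm against roughly 3.5 N of drag including the blade's weight. While drawing, the gripper was briefly about 0.3 mm off to the side, giving up to 4.5 N of sideways force. I trimmed this to about 1 N before releasing.
- **Last pictures:** The blade hangs upright at the expected height (grip at about 85 to 121 mm). The thick blade, the look-alikes and the bystanders stand as they did at the start.

One thing disagreed: my running tally of the commanded position ended about 1 mm off the measured position along the guide. I went by the measured position from then on.

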